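Load indicator vials into the incubator through a hang-on hopper

ROBOT

A 6-joint arm with a two-finger parallel gripper is mounted at the origin on a cart in front of the work surface, level with it; the furniture and walls round the work are solid. World frame = base frame: x ahead of the robot, y to its left, z up, the work surface at z = 0. Lengths are in mm, angles in rad, forces in N, time in s.
With the tool pointing down it reaches from about 275 to 750 mm from the base axis. Payload 10.2 kg.
Tool frame: the origin (TCP) lies at the very end of the fingers, on their centre line; the grasp point (between the pads) lies 19 mm behind it; z points along the fingers, y is the direction in which the jaws open and shut (so a half turn about z gives the same grasp; the last joint's range is limited). The gripper opens to 85 mm and grips with 20 to 120 N. Pads are 22 mm wide; open, the fingers measure 114 mm over their backs; the gripper's body (76 mm by 85 mm) begins 54 mm behind the grasp point. The pads swing forward as they close: fully open they stand 13 mm farther back than shut.
Start: joints at [-1.332, 0.313, 1.498, -0, 1.331, -0.223], TCP at [233.908, -470.019, 231.294] pointing down, gripper open.
Joint ranges: [-2.94, 2.94], [-0.97, 2.17], [0.19, 2.56], [-1.23, 4.37], [0.02, 3.11], [-2.88, 2.88]. Speed limits (rad/s): [2.39, 2.39, 3.01, 3.14, 3.14, 3.14].

INTERFACE

Orientations are given as a unit quaternion [w, x, y, z].
In Python, from rig import * gives the robot as it stands. The module is installed in compiled form; this text tells all that it offers.
- The arm moves only by the shell command python3 -m crank 'ROWS' [FORCE]. ROWS is a JSON object of lists of equal length, an entry for each row: "dp": the shift along the world's x, y, z in cm, a list of three; "delta_rot": the turn, a rotation vector about the world's x, y, z in degrees, a list of three; "claw": the closure in counts, from 0 (fully open) to 255 (shut). A call has 1 to 10 rows; each row shifts and turns the commanded pose from where the row before left it; what a row does not reach is not made up. A row lasts 1/10 s, in which the tool goes at most 50 mm and 8.59 degrees, less where a joint would pass 70% of its speed; a pose out of reach is approached as far as the arm can. A call is refused whole if a number of a shift passes 5 or a number of a turn 8.59, either way. A call with a gripper value outside its range is refused whole. The fingers move at their own pace and stop on an object; FORCE is the grip in N (left out, the last holds). Time passes only in rows, so rows that do not move let the fingers close. It gives the time, the measured TCP pose, the force and the opening at its end, in the units of the state.
- sense(): the state, without advancing time (a new reading comes with each control period).
- capture(name): name is "scene" or "side" or "wrist"; returns (picture, depth): 480x640x3 uint8, red, green, blue; 480x640 float32, mm along the optical axis (not along the pixel's ray), 0 where there is no reading.
- camera_model(name): a dict with "fx", "fy", "cx", "cy" (pixels), "dist_coeffs" ([k1, k2, p1, p2, k3] as OpenCV has them; the pictures are not rectified), "cam_to_world" (4x4, takes a point from camera to world coordinates); the wrist camera has in their place "T_tool_cam" (4x4, takes a point from camera to tool coordinates, whose origin is the TCP and whose axes are the flange's). Camera axes: x right, y up, looking along -z (the intrinsics and any distortion apply to the point x, -y, -z); pixel columns grow to the right and rows downward; lengths in mm; the calibration is good to about 2 mm. A picture is of the moment at which its call begins: read the wrist's pose just before it. camera_model takes no time and is no camera call.
- finish_job(): hands the job in, once; it reports no verdict.
Trained networks look in the newest picture that a camera, given by its name, has taken for a name from the list of things; names that differ only in an ending like _2 or _b are one class to them, and where a whole thing is asked for, a point or a joint stands for the part that bears it (a point fixed in the world has none). Each returns a list of dicts, best first, with "p" (0 to 1); they miss things now and then, are a little off and sometimes report something else, mostly with a low value. They report only what shows in the picture. A call takes as long as a camera call. They do not tell look-alikes from the thing itself.
- boxes_of(camera, target): "centre" ([column, row] in pixels, amid what is visible of it).
- masks_of(camera, target): "region" (480x640 bool, what is visible of it) and "centre" ([column, row] in pixels, amid what is visible of it).
- pinpoint(camera, target): "centre" ([column, row] in pixels: a listed point, or the origin of a listed thing).
The state is a dict: "time_s": time; "joints": joint angles; "dq": joint speeds; "tau": joint torques, N m; "eef_pos": TCP position; "ee_rot": TCP orientation; "force": force on the tool from outside, world axes, zero at the start; "wrist_torque": the same for the moment, N m; "grip_width": opening from 0.0 (shut) to 1.0 (fully open).
Only numpy, scipy, OpenCV 4.12 (cv2) and the standard library are available. Lean on these libraries where they do the work, as an engineer would, in place of code of your own. Each camera call takes 0.05 s, during which the arm holds its last target.

TASK

Get the indicator vials into the small white incubator: hang the blue hopper by its lip on the incubator's rail, so that it hangs flat and upright over the slot, and draw the steel shutter open until it stops. Then let every vial on the worktop fall through the hopper into the well, and finally push the shutter fully shut over them; leave the hopper hanging and the other things where they are.

Things in the scene. Friction and masses are not known exactly. Their poses are not given: they have to be found in the camera images.
- incubator: White incubator, fixed, may stand turned: housing 103 x 124 x 80 mm high (x -65 to +38 mm, y -62 to +62 mm of its origin). Origin on the worktop under the middle of its well; x points from the front (the robot's side, with the control panel) to the back, z up. Behind the well a steel rail along y, and in front of the rail an aluminium stop plate (front face at x = +12 mm, z 80 to 130 mm).
- well_mouth (a point): Middle of the well's opening in the top of the housing, 80 mm above the worktop; axes as the incubator's. The well is an upright slot 20 mm (x) by 72 mm (y), 72 mm deep; the vials come to lie in it on top of one another, along y.
- rail_mid (a point): Middle of the rail on its axis, 153 mm above the worktop, 23 mm behind (+x) the middle of the well. The rail is 8 mm thick and 104 mm long along the incubator's y, on two posts at y = +-52 mm; two collars 16 mm in diameter leave 49 mm between them for the hopper's 40 mm wide lip.
- shutter (a joint): Steel shutter, a flat plate 4 mm thick on top of the housing (z 81 to 85 mm) that slides in the incubator's x. 0 = shut (the well covered), 0.030 m = fully open (hard stop), growing as its handle is drawn to the front (the incubator's -x). It starts shut or nearly so. Slides with about 1.5 N of friction and stays where it is left.
- shutter_grip (a point): Grip point on the shutter's black upright handle, 10 mm below its top. The handle stands on an ear of the plate beyond the housing's right side (y = -80 mm of the incubator), is 12 mm (x) by 14 mm (y) and reaches from z = 85 to 150 mm; x = -20 mm when shut, -50 mm when open. It moves with the shutter. A hung hopper's side wall is 30 mm beside it.
- hopper: Blue loose hopper, 0.15 to 0.3 kg, standing upright on the worktop; 86 mm wide (y), x -49 to +12 mm without lip and tab, 66 mm high. Origin at its underside, in the middle of its 18 x 60 mm bottom slot; x points to its flat back plate, z up. When hung, its back rests on the stop plate and its origin is over the middle of the well, 94 mm above the worktop, its x along the incubator's x.
- hopper_lip (a point): Inside top of the hopper's lip, a downward hook behind the top of the back plate: this point is in the middle of the gap under the bridge, x = +19.5 mm, 63 mm above the hopper's underside. Bridge 3 mm thick, 40 mm wide (y); flange 13 mm down; the gap for the rail is 15 mm, x = +12 to +27 mm. When hung the bridge lies on the rail and the flange pulls against the rail's back.
- hopper_tab (a point): Grip point in the hopper's black tab at the front of the mouth: tab 12 mm thick (x), 40 mm wide (y), its top 84 mm above the hopper's underside (18 mm above the mouth); this point is 10 mm below its top, at x = -55 mm of the hopper.
- hopper_mouth (a point): Middle of the hopper's mouth, level with its top rim, 66 mm above its underside. The mouth is 55 mm (x) by 80 mm (y), with upright front for the first 18 mm down, then sloping back to the slot. A vial let go here, lying along the hopper's y, slides down through the slot.
- vial_a: Indicator vial with a blue cap, if present: lies on the worktop, 50 mm long along its own y, 12 mm thick, 12 g, does not roll. Origin at the underside of its middle as it lies.
- vial_b: Indicator vial with a green cap, if present: lies on the worktop, 50 mm long along its own y, 12 mm thick, 12 g, does not roll. Origin at the underside of its middle as it lies.
- vial_c: Indicator vial with a red cap, if present: lies on the worktop, 50 mm long along its own y, 12 mm thick, 12 g, does not roll. Origin at the underside of its middle as it lies.
- vial_d: Indicator vial with a yellow cap, if present: lies on the worktop, 50 mm long along its own y, 12 mm thick, 12 g, does not roll. Origin at the underside of its middle as it lies.
- vial_e: Indicator vial with a blue cap, if present: lies on the worktop, 50 mm long along its own y, 12 mm thick, 12 g, does not roll. Origin at the underside of its middle as it lies.
- reel_dispenser: Fixed reel dispenser at the back left of the work. Its cutter bar overhangs the worktop, 230 to 305 mm above it, from x = 0.53 m backwards between y = -0.07 and +0.40 m: keep gripper and arm clear of it, coming and going over the near edge of the worktop. Origin inside its frame.
- timer: Bystander: white digital timer 66 x 66 x 19 mm, loose. Leave it alone.
- marker: Bystander: blue and white marker pen, 135 mm long along its y, loose. Leave it alone.
- dropper_bottle: Bystander: brown dropper bottle 34 mm wide, 102 mm high, loose. Leave it alone.
Not all that is in view belongs to the job. Of the things that look like the hopper, the larger one is meant.

How it is judged:
By the outcome, as a careful person would: the job done as asked, in the order asked, and still so for the second after the job is handed in, with the robot touching nothing.
Of vial_a, vial_b, vial_c, vial_d, vial_e only 3 to 5 are there at a start; the rules pass over those that are not, and their reading is None.
At some moment in a run one of vial_a, vial_b, vial_c, vial_d, vial_e may be knocked a few centimetres aside while the robot is not near it.
It also fails if it takes over 210 s, if anything falls off the work surface, if the arm or the gripper's body presses on something with over 40 N, if the wrist force passes 120 N, or if a joint passes its speed limit or range.

## Working session

There is one attempt and no reset: what is moved stays moved. The work goes in short steps, Python scripts to look and compute and a shell command to move; the robot and the scene stay as the last step left them, time stands still between calls to the robot, and variables do not carry over. Pictures are saved under pics/ and viewed, and the job is handed in when it is done.

```bash
mkdir -p pics; ls; cat > h.py <<'E'
from rig import *
import numpy as np, cv2
from scipy.spatial.transform import Rotation as R
def save(cam,name):
    im,d=capture(cam); cv2.imwrite(f'pics/{name}.png',im[:,:,::-1]); np.save(f'pics/{name}.npy',d); return im,d
def c2w(cam,st=None):
    m=camera_model(cam)
    if cam!='wrist': return m,np.array(m['cam_to_world'])
    st=st or sense(); T=np.eye(4); q=st['ee_rot']; T[:3,:3]=R.from_quat([q[1],q[2],q[3],q[0]]).as_matrix(); T[:3,3]=st['eef_pos']
    return m,T@np.array(m['T_tool_cam'])
def ray(cam,px,st=None):
    m,T=c2w(cam,st); K=np.array([[m['fx'],0,m['cx']],[0,m['fy'],m['cy']],[0,0,1.]])
    u=cv2.undistortPoints(np.array([[px]],float),K,np.array(m['dist_coeffs'],float))[0,0]
    return T[:3,3],T[:3,:3]@np.array([u[0],-u[1],-1.])
def at_z(cam,px,z,st=None):
    o,d=ray(cam,px,st); return o+d*(z-o[2])/d[2]
def at_d(cam,px,dep,st=None):
    o,d=ray(cam,px,st); return o+d*dep
def cloud(cam,d,st=None):
    m,T=c2w(cam,st); K=np.array([[m['fx'],0,m['cx']],[0,m['fy'],m['cy']],[0,0,1.]])
    v,u=np.mgrid[:480,:640]; p=cv2.undistortPoints(np.stack([u,v],-1).reshape(-1,1,2).astype(float),K,np.array(m['dist_coeffs'],float)).reshape(480,640,2)
    P=np.stack([p[...,0]*d,-p[...,1]*d,-d],-1); W=P@T[:3,:3].T+T[:3,3]; W[d<=0]=np.nan; return W
def proj(cam,P,st=None):
    m,T=c2w(cam,st); K=np.array([[m['fx'],0,m['cx']],[0,m['fy'],m['cy']],[0,0,1.]])
    c=(np.atleast_2d(P)-T[:3,3])@T[:3,:3]; c=c*[1,-1,-1]
    return cv2.projectPoints(c,np.zeros(3),np.zeros(3),K,np.array(m['dist_coeffs'],float))[0][:,0]
E
python3 - <<'E'
from h import *
s=sense(); print({k:np.round(v,3) for k,v in s.items()})
for c in ['scene','side','wrist']:
    save(c,c+'0')
    m,T=c2w(c); print(c,T.round(2).tolist(),m['fx'])
E
```

```text
pics
{'time_s': np.float64(0.0), 'joints': array([-1.332,  0.313,  1.498, -0.   ,  1.331, -0.223]), 'dq': array([-0.001, -0.002, -0.001,  0.   ,  0.   ,  0.001]), 'tau': array([ 1.0000e-03, -4.1226e+01, -2.5974e+01, -0.0000e+00,  4.0000e-03,
       -0.0000e+00]), 'eef_pos': array([ 233.842, -469.765,  230.75 ]), 'ee_rot': array([-0.001,  0.973,  0.229, -0.   ]), 'force': array([ 0.326,  0.19 , -0.015]), 'wrist_torque': array([0.007, 0.022, 0.008]), 'grip_width': np.float64(1.001)}
scene [[0.8, 0.25, -0.55, -95.38], [-0.6, 0.32, -0.73, -906.46], [-0.01, 0.91, 0.41, 587.32], [0.0, 0.0, 0.0, 1.0]] 482.31469915888414
side [[-0.99, 0.09, -0.08, 431.76], [-0.12, -0.67, 0.73, 1033.08], [0.01, 0.74, 0.68, 1105.41], [0.0, 0.0, 0.0, 1.0]] 494.70824646281096
wrist [[0.45, 0.85, 0.27, 301.76], [-0.89, 0.43, 0.13, -437.26], [0.0, -0.3, 0.95, 373.49], [0.0, 0.0, 0.0, 1.0]] 417.8661147470752
```

View pics/scene0.png

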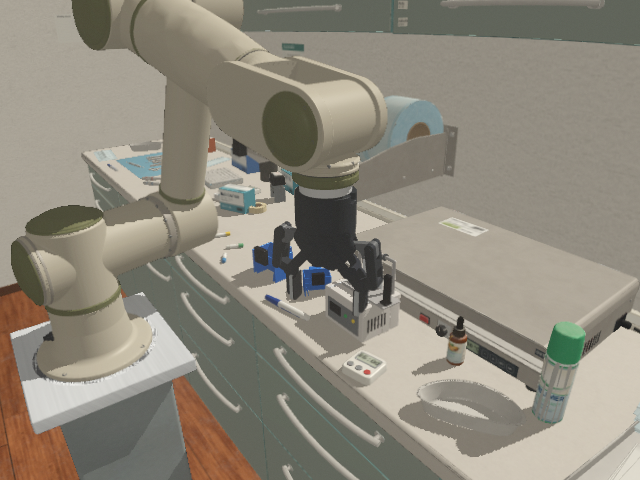

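View pics/side0.png

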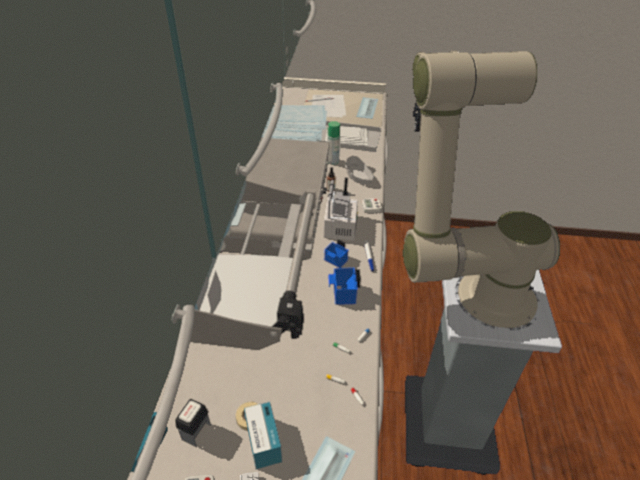

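View pics/wrist0.png

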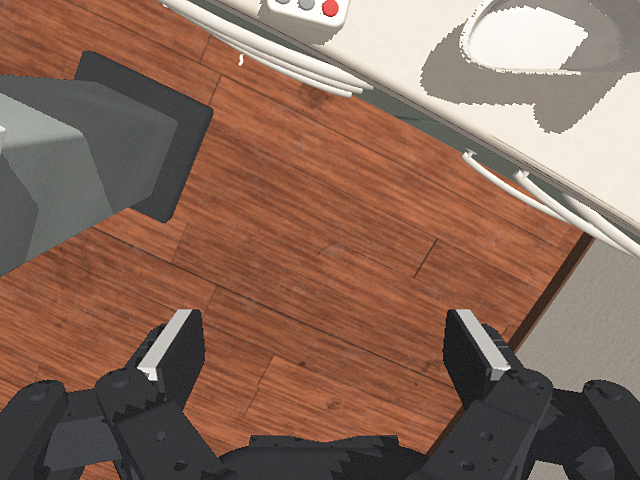

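The side picture shows the incubator at (341,215), the small blue look-alike at (336,253), the larger hopper at (345,286), the marker at (370,257), and the timer at (371,205). The vials are blue (364,335), green (342,348), yellow (335,379) and red (358,397). Next I'll measure.

```bash
python3 - <<'E'
from h import *
im,d=save('side','side1'); W=cloud('side',d)
for t in ['hopper','incubator','vial_a','vial_b','vial_c','vial_d','timer','marker','dropper_bottle','reel_dispenser']:
    for r in masks_of('side',t)[:6]:
        if r['p']<.1: continue
        P=W[r['region']]; P=P[~np.isnan(P[:,0])]
        print(t,round(r['p'],2),np.round(r['centre']),r['region'].sum(),np.percentile(P,3,axis=0).round(),np.percentile(P,97,axis=0).round(),np.median(P,0).round())
for t in ['hopper_lip','hopper_tab','hopper_mouth','rail_mid','well_mouth','shutter_grip','hopper','incubator']:
  for c in ['side','scene']:
    if c=='scene' and t=='hopper_lip': save('scene','scene1')
    print(t,c,[(round(r['p'],2),np.round(r['centre'],1).tolist()) for r in pinpoint(c,t)[:3]])
cv2.imwrite('pics/side1c.png',cv2.resize(im[150:420,270:420],None,fx=2.2,fy=2.2,interpolation=3)[:,:,::-1])
print(sense()['time_s'])
E
```

```text
hopper 0.94 [347. 286.] 966 [416.  -0.   2.] [498.  89.  82.] [453.  47.  42.]
hopper 0.65 [340. 251.] 515 [ 458. -126.    0.] [525. -62.  59.] [490. -91.  32.]
incubator 0.9 [340. 216.] 1504 [ 443. -333.    5.] [ 540. -191.  152.] [ 492. -216.   79.]
vial_a 0.48 [340. 350.] 83 [429. 230.  -3.] [468. 253.  14.] [449. 243.   9.]
vial_a 0.38 [363. 336.] 61 [378. 176.   3.] [404. 214.  14.] [391. 199.  10.]
vial_a 0.38 [336. 376.] 105 [432. 327.  -2.] [475. 347.  15.] [452. 340.   9.]
vial_a 0.32 [372. 205.] 265 [ 360. -412.   -0.] [ 423. -348.   22.] [ 392. -372.   15.]
vial_b 0.48 [340. 350.] 83 [429. 230.  -3.] [468. 253.  14.] [449. 243.   9.]
vial_b 0.38 [363. 336.] 61 [378. 176.   3.] [404. 214.  14.] [391. 199.  10.]
vial_b 0.38 [336. 376.] 105 [432. 327.  -2.] [475. 347.  15.] [452. 340.   9.]
vial_b 0.32 [372. 205.] 265 [ 360. -412.   -0.] [ 423. -348.   22.] [ 392. -372.   15.]
vial_c 0.48 [340. 350.] 83 [429. 230.  -3.] [468. 253.  14.] [449. 243.   9.]
vial_c 0.38 [363. 336.] 61 [378. 176.   3.] [404. 214.  14.] [391. 199.  10.]
vial_c 0.38 [336. 376.] 105 [432. 327.  -2.] [
[... 934 characters left out ...]
per_tab scene [(0.7, [261.9, 253.6]), (0.59, [318.6, 279.6]), (0.55, [286.0, 247.9])]
hopper_mouth side [(0.83, [343.3, 276.3]), (0.74, [336.8, 249.3])]
hopper_mouth scene [(0.63, [315.9, 270.7]), (0.61, [268.8, 251.3]), (0.48, [456.2, 360.5])]
rail_mid side [(0.65, [331.3, 190.5])]
rail_mid scene [(0.87, [377.1, 249.2])]
well_mouth side [(0.6, [338.5, 209.2])]
well_mouth scene [(0.98, [366.3, 286.8])]
shutter_grip side [(0.65, [345.4, 178.3])]
shutter_grip scene [(0.61, [385.6, 279.9]), (0.51, [271.6, 253.7])]
hopper side [(0.9, [336.4, 260.8]), (0.83, [339.7, 292.1])]
hopper scene [(0.57, [279.1, 272.8])]
incubator side [(0.92, [334.9, 226.6])]
incubator scene [(0.81, [369.5, 319.2])]
1.55
```

View pics/side1c.png

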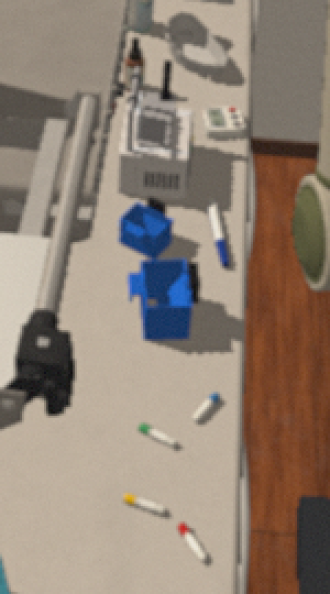

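```bash
python3 -m crank '{"dp":[[2,2.5,1.5],[2,2.5,1.5],[2,2.5,1.5],[2,2.5,1.5],[2,2.5,1],[2,2.5,1],[2,2.5,1],[2,2.5,1],[0,0,0]],"delta_rot":[[0,0,8],[0,0,8],[0,0,8],[0,0,8],[0,0,8],[0,0,8],[0,0,8],[0,0,7.5],[0,0,0]],"claw":[0,0,0,0,0,0,0,0,0]}'; python3 - <<'E'
from h import *
s=sense();print(np.round(s['eef_pos'],1),s['ee_rot'],s['joints'])
save('wrist','w1')
E
```

```text
time_s: 2.45
eef_pos: [395.7, -267.9, 332.8]
ee_rot: [0.001, 0.705, 0.709, 0.0]
force: [-0.2, -0.0, 0.2]
grip_width: 0.995
[ 395.7 -267.9  332.8] [1.34353963e-03 7.04876322e-01 7.09328894e-01 2.91973838e-04] [-8.41459762e-01  1.51228211e-01  1.44003231e+00  7.42131083e-04
  1.54768432e+00 -8.47772835e-01]
```

View pics/w1.png

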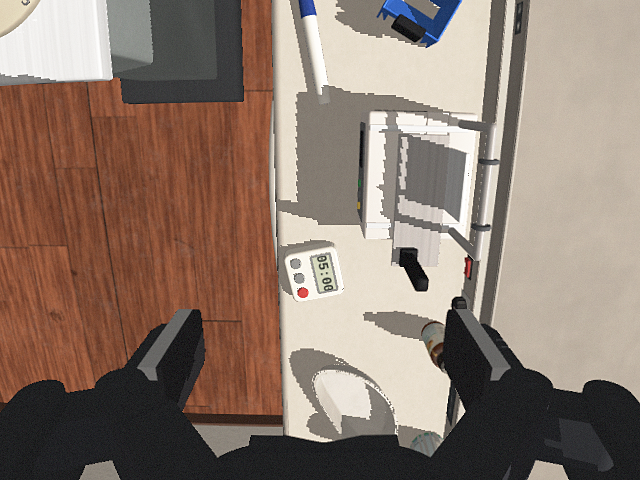

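The wrist picture shows the incubator at (420,180), the rail with collars at (487,160) and (480,228), the handle top at (418,285), the small hopper at (425,20) and the timer at (315,272). I'll fit the incubator from the depth.

```bash
python3 - <<'E'
from h import *
s=sense(); im,d=capture('wrist'); W=cloud('wrist',d,s)
reg=np.zeros((480,640),bool); reg[90:300,345:505]=1
P=W[reg&~np.isnan(W[...,0])]
def show(n,m):
    Q=P[m]; print(n,len(Q),np.percentile(Q,2,axis=0).round(1),np.percentile(Q,98,axis=0).round(1),Q.mean(0).round(1)); return Q
h=np.histogram(P[:,2],bins=np.arange(-5,170,5)); print(list(zip(h[1],h[0])))
rail=show('rail',(P[:,2]>150)&(P[:,2]<159)&(P[:,0]>480)&(P[:,1]>-330))
p=np.polyfit(rail[:,1],rail[:,0],1); print('rail x=f(y)',p,'yaw deg',-np.degrees(np.arctan(p[0])))
han=show('handle',(P[:,2]>144)&(P[:,2]<155)&(P[:,1]<-310))
top=show('top',(P[:,2]>74)&(P[:,2]<83)); 
r=cv2.minAreaRect(top[:,:2].astype(np.float32)); print(r)
for t in ['rail_mid','well_mouth','shutter_grip','incubator']:
    z={'rail_mid':153,'well_mouth':80,'shutter_grip':140,'incubator':0}[t]
    for q in pinpoint('wrist',t)[:2]: print(t,q['p'],np.round(q['centre']),at_z('wrist',q['centre'],z,s).round(1))
E
```

```text
[(np.int64(-5), np.int64(4752)), (np.int64(0), np.int64(6168)), (np.int64(5), np.int64(17)), (np.int64(10), np.int64(25)), (np.int64(15), np.int64(117)), (np.int64(20), np.int64(285)), (np.int64(25), np.int64(313)), (np.int64(30), np.int64(370)), (np.int64(35), np.int64(329)), (np.int64(40), np.int64(256)), (np.int64(45), np.int64(207)), (np.int64(50), np.int64(332)), (np.int64(55), np.int64(1267)), (np.int64(60), np.int64(120)), (np.int64(65), np.int64(71)), (np.int64(70), np.int64(74)), (np.int64(75), np.int64(3051)), (np.int64(80), np.int64(6679)), (np.int64(85), np.int64(3886)), (np.int64(90), np.int64(522)), (np.int64(95), np.int64(431)), (np.int64(100), np.int64(378)), (np.int64(105), np.int64(447)), (np.int64(110), np.int64(340)), (np.int64(115), np.int64(203)), (np.int64(120), np.int64(204)), (np.int64(125), np.int64(368)), (np.int64(130), np.int64(233)), (np.int64(135), np.int64(80)), (np.int64(140), np.int64(87)), (np.int64(145), np.int64(198)), (np.int64(150), np.int64(393)), (np.int64(155), np.int64(1187)), (np.int64(160), np.int64(67))]
rail 1456 [ 517.  -311.1  152. ] [ 528.  -205.5  158.5] [ 523.  -256.4  155.9]
rail x=f(y) [1.70246926e-03 5.23434064e+02] yaw deg -0.097544208899973
handle 254 [ 474.5 -344.7  144.6] [ 520.9 -310.7  153.8] [ 483.4 -335.1  149.2]
top 6755 [ 437.2 -317.6   77.5] [ 538.6 -198.    82.3] [ 476.1 -247.1   80.1]
((500.705322265625, -290.7999267578125), (188.06460571289062, 129.0172576904297), 89.65966796875)
rail_mid 0.62 [484. 192.] [ 522.3 -258.3  153. ]
well_mouth 0.85 [434. 177.] [ 500.8 -259.2   80. ]
shutter_grip 0.85 [423. 281.] [ 482.1 -340.3  140. ]
incubator 0.8 [416. 163.] [ 500.6 -256.1    0. ]
incubator 0.21 [481. 192.] [ 579.8 -289.     0. ]
```

```bash
python3 -m crank '{"dp":[[0,5,0],[0,5,0],[0,5,0],[0,5,0],[0,5,0],[0,5,0],[2,4,0],[0,0,0]],"delta_rot":[[0,0,0],[0,0,0],[0,0,0],[0,0,0],[0,0,0],[0,0,0],[0,0,0],[0,0,0]],"claw":[0,0,0,0,0,0,0,0]}'; python3 - <<'E'
from h import *
s=sense();print(np.round(s['eef_pos'],1),s['ee_rot'],s['joints'])
im,d=save('wrist','w2'); W=cloud('wrist',d,s)
for t in ['hopper','hopper_lip','hopper_tab','hopper_mouth']:
    z={'hopper':0,'hopper_lip':63,'hopper_tab':74,'hopper_mouth':66}[t]
    for q in pinpoint('wrist',t)[:3]: print(t,round(q['p'],2),np.round(q['centre']),at_z('wrist',q['centre'],z,s).round(1))
for q in masks_of('wrist','hopper'):
    P=W[q['region']]; P=P[~np.isnan(P[:,0])]
    print(q['p'],q['centre'])
    for a,b in [(80,87),(63,69)]:
        Q=P[(P[:,2]>a)&(P[:,2]<b)]
        if len(Q)>20: print(a,len(Q),Q.mean(0).round(1),cv2.minAreaRect(Q[:,:2].astype(np.float32)),np.percentile(Q,2,axis=0).round(),np.percentile(Q,98,axis=0).round())
E
```

```text
time_s: 3.55
eef_pos: [414.5, 73.2, 331.0]
ee_rot: [-0.0, 0.706, 0.708, 0.0]
force: [-0.9, 0.3, 0.7]
grip_width: 1.0
[414.5  73.2 331. ] [-3.68478709e-04  7.05818826e-01  7.08392242e-01  2.83786859e-04] [-1.05681230e-01  1.98485426e-02  1.58826699e+00  9.04889752e-04
  1.53369519e+00 -1.09354255e-01]
hopper 0.95 [371. 198.] [469.5  46.1   0. ]
hopper 0.73 [386. 301.] [493.6 -85.3   0. ]
hopper_lip 0.83 [401. 311.] [500.3 -65.7  63. ]
hopper_lip 0.72 [399. 213.] [491.2  44.8  63. ]
hopper_tab 0.89 [326. 224.] [416.9  35.5  74. ]
hopper_tab 0.78 [376. 350.] [ 474.  -108.5   74. ]
hopper_mouth 0.88 [385. 327.] [483.8 -84.8  66. ]
hopper_mouth 0.87 [354. 220.] [445.5  38.2  66. ]
0.92 [381.1, 324.5]
0.78 [356.1, 217.1]
80 520 [416.   36.2  83.8] ((415.9501953125, 35.516510009765625), (12.89484977722168, 39.62681579589844), 9.16457462310791) [409.  17.  81.] [423.  55.  85.]
63 1517 [469.5  45.7  65.9] ((455.0121765136719, 41.85029220581055), (90.30428314208984, 86.04891204833984), 9.396885871887207) [417.  -2.  64.] [499.  86.  68.]
```

View pics/w2.png

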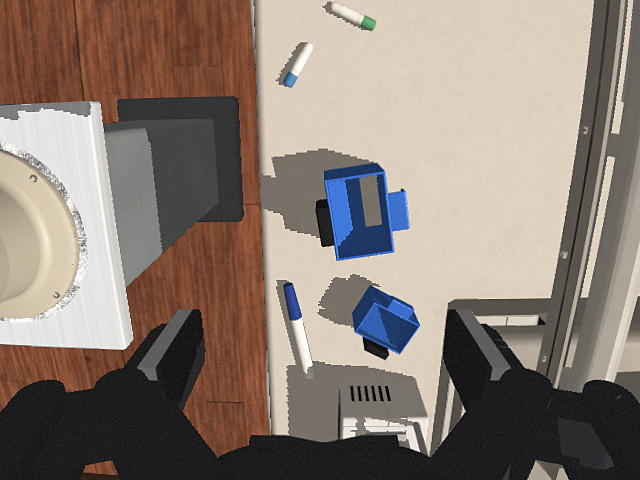

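Hopper look-alikes are at (358,215), the large one, 86 mm wide with its tab top at 84 mm, and (385,325), the small tilted one. I choose the large one, whose sizes match. Here is the close crop check, and I'm moving above its tab.

```bash
python3 - <<'E'
import cv2
im=cv2.imread('pics/w2.png')[150:370,260:440]; cv2.imwrite('pics/w2c.png',cv2.resize(im,None,fx=2.5,fy=2.5))
E
python3 -m crank '{"dp":[[0,-1.9,-4],[0.2,-1.9,-4],[0,0,-4],[0,0,-4],[0,0,-3],[0,0,0],[0,0,0]],"delta_rot":[[0,0,4.5],[0,0,4.5],[0,0,0],[0,0,0],[0,0,0],[0,0,0],[0,0,0]],"claw":[100,100,100,100,100,100,100]}' 40; python3 - <<'E'
from h import *
s=sense();print(np.round(s['eef_pos'],1),s['ee_rot'],s['grip_width'])
im,d=save('wrist','w3'); W=cloud('wrist',d,s)
P=W[~np.isnan(W[...,0])]; Q=P[(P[:,2]>80)&(P[:,2]<88)&(abs(P[:,0]-416)<20)&(abs(P[:,1]-36)<30)]
print(Q.mean(0),cv2.minAreaRect(Q[:,:2].astype(np.float32)))
E
```

```text
time_s: 4.55
eef_pos: [416.3, 31.3, 142.3]
ee_rot: [0.0, 0.65, 0.76, 0.0]
force: [0.5, -0.1, 0.8]
grip_width: 0.608
[416.3  31.3 142.3] [2.95487537e-04 6.50219683e-01 7.59746180e-01 1.36432850e-04] 0.6080236296123321
[415.59138821  36.65390462  83.79258911] ((415.6419982910156, 35.63810729980469), (12.929632186889648, 40.06800842285156), 9.405306816101074)
```

View pics/w2c.png

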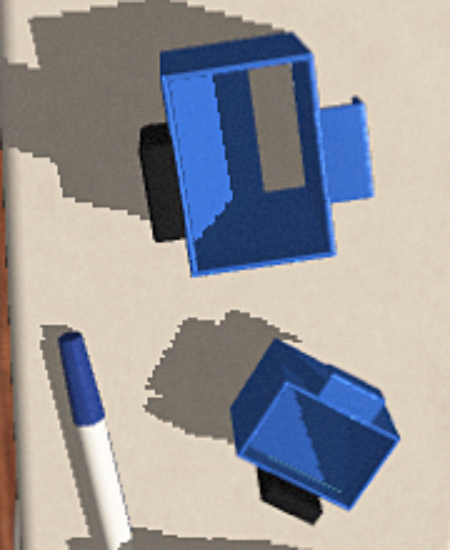

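View pics/w3.png

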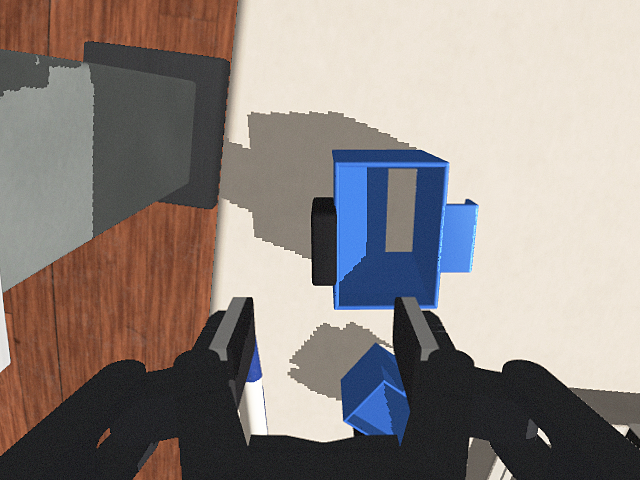

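```bash
python3 -m crank '{"dp":[[-0.05,0.45,-2],[0,0,-3],[0,0,-2],[0,0,-1.7],[0,0,0],[0,0,0]],"delta_rot":[[0,0,0.3],[0,0,0],[0,0,0],[0,0,0],[0,0,0],[0,0,0]],"claw":[100,100,100,100,100,100]}' 40; python3 -m crank '{"dp":[[0,0,0],[0,0,0],[0,0,0],[0,0,0],[0,0,0],[0,0,0],[0,0,0],[0,0,0]],"delta_rot":[[0,0,0],[0,0,0],[0,0,0],[0,0,0],[0,0,0],[0,0,0],[0,0,0],[0,0,0]],"claw":[255,255,255,255,255,255,255,255]}' 80
```

```text
time_s: 5.2
eef_pos: [416.4, 36.2, 55.8]
ee_rot: [0.001, 0.648, 0.762, 0.001]
force: [0.7, 0.4, 0.3]
grip_width: 0.604
time_s: 6.0
eef_pos: [416.6, 36.4, 55.7]
ee_rot: [0.001, 0.648, 0.762, 0.001]
force: [-3.3, 1.5, 12.2]
grip_width: 0.155
```

```bash
python3 -m crank '{"dp":[[0,0,1],[0,0,2],[0,0,3],[0,0,4],[0,0,4],[0,0,3],[0,-2,0],[0,0,0]],"delta_rot":[[0,0,0],[0,0,0],[0,0,0],[0,0,0],[0,0,0],[0,0,0],[0,0,0],[0,0,0]],"claw":[255,255,255,255,255,255,255,255]}' 80; python3 - <<'E'
from h import *
s=sense();print(np.round(s['eef_pos'],1),s['grip_width'])
save('wrist','w4');save('side','side4')
E
```

```text
time_s: 6.8
eef_pos: [415.4, 15.5, 225.3]
ee_rot: [0.001, 0.648, 0.761, 0.0]
force: [-0.2, -0.3, -2.0]
grip_width: 0.153
[415.4  15.5 225.3] 0.15291952855356641
```

View pics/w4.png

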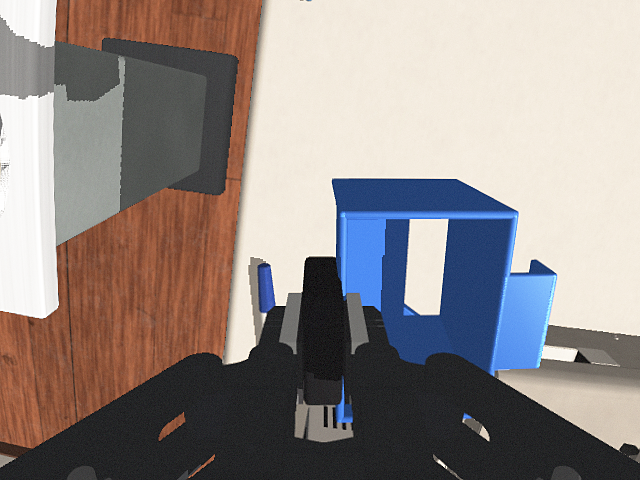

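```bash
python3 -m crank '{"dp":[[0,-2.3,0],[0,-3.4,0],[0,-3.4,0],[0,-3.4,0],[0,-3.4,0],[0,-3.4,0],[0,-3.4,0],[0,-2.6,0],[0,-2,0],[0,0,0]],"delta_rot":[[0,0,0],[0,0,0],[0,0,0],[0,0,0],[0,0,-2.3],[0,0,-2.3],[0,0,-2.3],[0,0,-2.3],[0,0,0],[0,0,0]],"claw":[255,255,255,255,255,255,255,255,255,255]}' 80; python3 - <<'E'
from h import *
s=sense();print(np.round(s['eef_pos'],1),s['ee_rot'],s['grip_width'])
im,d=save('wrist','w5'); W=cloud('wrist',d,s)
P=W[~np.isnan(W[...,0])]; 
for n,b in [('rail',(510,535,-320,-190,150,159)),('rim',(400,520,-310,-200,225,245)),('all',(400,520,-310,-200,160,300)),('top',(425,545,-330,-190,76,83))]:
    Q=P[(P[:,0]>b[0])&(P[:,0]<b[1])&(P[:,1]>b[2])&(P[:,1]<b[3])&(P[:,2]>b[4])&(P[:,2]<b[5])]
    if len(Q)>5: print(n,len(Q),Q.mean(0).round(1),np.percentile(Q,1,axis=0).round(1),np.percentile(Q,99,axis=0).round(1),cv2.minAreaRect(Q[:,:2].astype(np.float32)))
for t in ['hopper_lip','hopper_mouth','rail_mid']:
    print(t,[(round(q['p'],2),np.round(q['centre'])) for q in pinpoint('wrist',t)[:2]])
E
```

```text
time_s: 7.9
eef_pos: [415.2, -257.6, 223.4]
ee_rot: [-0.001, 0.707, 0.707, -0.0]
force: [-0.5, -0.2, -1.8]
grip_width: 0.154
[ 415.2 -257.6  223.4] [-8.94908445e-04  7.07435827e-01  7.06777009e-01 -9.63361834e-05] 0.153837977426173
rail 1938 [ 522.7 -234.5  155.8] [ 516.8 -268.3  151.1] [ 529.4 -203.7  158.6] ((523.5213623046875, -236.55462646484375), (66.97447204589844, 15.48311996459961), 83.07503509521484)
rim 12502 [ 462.  -244.9  232.6] [ 402.7 -298.9  225.4] [ 498.1 -215.5  244. ] ((449.5922546386719, -258.1424560546875), (99.1041030883789, 86.17976379394531), 0.3590058982372284)
all 58845 [ 446.8 -249.7  242.1] [ 401.3 -294.4  170.6] [ 496.5 -215.5  299.4] ((459.9634704589844, -258.1888122558594), (119.88719940185547, 86.21100616455078), 0.17464101314544678)
top 5848 [ 484.7 -211.6   80. ] [ 437.2 -233.9   76.9] [ 537.4 -196.8   82.2] ((487.54302978515625, -254.10321044921875), (115.35771942138672, 102.70637512207031), 89.72264099121094)
hopper_lip [(0.97, array([520., 324.]))]
hopper_mouth [(0.69, array([414., 330.]))]
rail_mid [(0.71, array([518., 251.])), (0.2, array([288.,  33.]))]
```

View pics/w5.png

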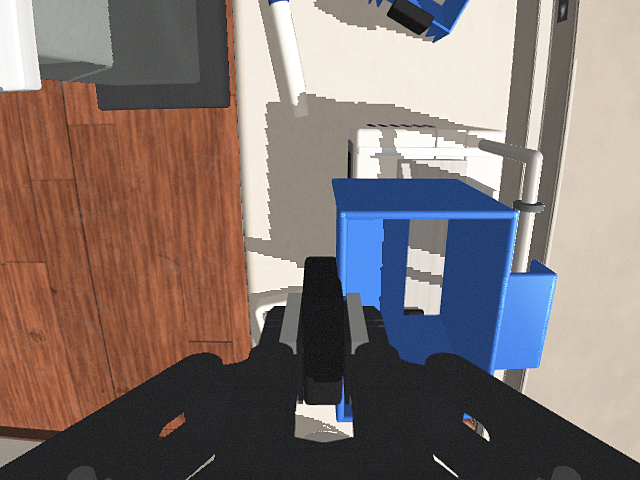

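```bash
python3 - <<'E'
from h import *
s=sense();im,d=capture('wrist'); W=cloud('wrist',d,s)
P=W.reshape(-1,3);C=im.reshape(-1,3).astype(int); ok=~np.isnan(P[:,0])
blue=ok&(C[:,2]>1.6*C[:,0])&(C[:,2]>60)
Q=P[blue&(P[:,2]>229)&(P[:,2]<241)]
A=np.c_[Q[:,:2],np.ones(len(Q))]; 
print('rim plane',np.linalg.lstsq(A,Q[:,2],rcond=None)[0],len(Q))
L=P[blue&(P[:,0]>485)&(P[:,2]>225)]; print('lip',len(L),L.min(0).round(1),L.max(0).round(1),np.percentile(L,5,axis=0).round(1),np.percentile(L,95,axis=0).round(1))
B=Q[(Q[:,0]>470)&(Q[:,0]<486)]; print('back wall',np.percentile(B,[5,50,95],axis=0).round(1))
for y in range(-270,-195,4):
    r=P[ok&~blue&(abs(P[:,1]-y)<2)&(P[:,0]>505)&(P[:,0]<540)&(P[:,2]>147)&(P[:,2]<165)]
    if len(r): print(y,len(r),np.percentile(r[:,0],[2,50,98]).round(1),np.percentile(r[:,2],98).round(1))
E
```

```text
rim plane [-1.26822967e-02 -5.59552948e-03  2.37661898e+02] 9279
lip 3418 [ 485.  -276.3  225.2] [ 499.4 -235.3  235.4] [ 485.7 -273.2  232. ] [ 498.1 -236.9  234. ]
back wall [[ 475.  -273.9  229.9]
 [ 479.8 -247.1  233.1]
 [ 485.3 -214.3  234.2]]
-266 67 [520.  522.6 527. ] 157.7
-262 90 [520.3 522.7 527.8] 158.0
-258 99 [520.  522.7 527.1] 158.1
-254 95 [520.3 522.9 527.4] 158.0
-250 106 [520.2 522.9 526.9] 158.0
-246 96 [520.4 522.7 527.1] 158.1
-242 105 [520.  522.8 527.1] 158.0
-238 109 [520.3 522.7 527.8] 157.9
-234 115 [518.4 523.  530.4] 161.4
-230 226 [516.8 522.  530.3] 161.6
-226 112 [520.2 522.6 526.8] 158.1
-222 121 [520.  522.5 527.1] 158.1
-218 126 [520.1 522.5 527.4] 158.2
-214 124 [520.2 522.5 527.5] 158.0
-210 137 [520.2 522.5 527.2] 158.2
-206 157 [520.1 521.9 527. ] 157.9
-202 48 [521.3 523.1 525.2] 156.2
```

```bash
python3 - <<'E'
from h import *
s={'eef_pos':[395.7,-267.9,332.8],'ee_rot':[1.3435e-03,7.04876e-01,7.09329e-01,2.92e-04]}
W=cloud('wrist',np.load('pics/w1.npy'),s);P=W.reshape(-1,3)
for y in range(-310,-200,2):
    r=P[(abs(P[:,1]-y)<1)&(P[:,0]>505)&(P[:,0]<540)&(P[:,2]>149)&(P[:,2]<165)]
    if len(r): print(y,len(r),np.percentile(r[:,0],[2,50,98]).round(1),r[:,2].max().round(1))
s=sense();im,d=capture('wrist'); W=cloud('wrist',d,s);P=W.reshape(-1,3);C=im.reshape(-1,3).astype(int);blue=(C[:,2]>1.6*C[:,0])&(C[:,2]>60)
for x in range(484,502,2):
    r=P[blue&(abs(P[:,0]-x)<1)&(P[:,2]>225)&(P[:,2]<245)]
    if len(r): print(x,len(r),np.percentile(r[:,1],[0,1,50,99,100]).round(1))
r=P[blue&(P[:,2]>228)&(P[:,2]<245)&(P[:,0]<480)]; print('rim y',r[:,1].min(),r[:,1].max())
E
```

```text
-310 29 [519.9 521.8 527.8] 158.7
-308 24 [520.4 522.3 526.6] 158.6
-306 26 [520.1 523.3 527.4] 158.7
-304 24 [520.1 522.7 527.8] 157.2
-302 24 [520.1 522.8 527.1] 158.0
-300 20 [520.2 522.7 527.1] 158.5
-298 27 [520.  522.9 527.2] 158.9
-296 25 [519.9 522.9 527.7] 158.9
-294 24 [520.2 522.8 527.4] 158.0
-292 25 [520.3 523.2 527.6] 158.7
-290 27 [520.1 522.4 527.7] 158.4
-288 13 [520.3 523.1 528.8] 158.1
-286 42 [516.6 521.7 529.8] 161.6
-284 77 [516.3 521.5 530.9] 161.9
-282 33 [518. 522. 529.] 161.3
-280 26 [520.2 523.5 527.4] 158.7
-278 25 [520.4 523.4 528.1] 158.0
-276 26 [520.2 523.  527.7] 158.8
-274 22 [520.6 523.1 526.9] 157.8
-272 29 [520.4 523.3 526.9] 158.0
-270 23 [520.7 522.7 526.4] 158.2
-268 25 [520.4 523.  527.3] 158.8
-266 24 [520.6 523.2 526.8] 158.7
-264 27 [520.4 522.6 526.9] 157.8
-262 22 [520.5 522.9 526.4] 158.1
-260 26 [520.6 523.2 527.4] 157.4
-258 24 [520.5 522.9 527.3] 158.3
-256 26 [520.2 522.8 526.8] 158.7
-254 24 [520.6 523.2 527.4] 158.4
-252 24 [520.5 523.1 527.2] 158.8
-250 24 [520.6 522.5 526.7] 158.5
-248 28 [520.6 523.1 527.7] 158.0
-246 25 [520.6 
[... 479 characters left out ...]
.4 527.5] 157.9
-216 26 [521.  522.3 526.7] 158.1
-214 28 [520.9 523.2 527.9] 158.5
-212 30 [520.7 523.1 527.4] 158.7
-210 29 [521.1 522.9 527.5] 158.0
-208 28 [520.4 523.1 527.8] 157.7
-206 33 [520.1 523.3 527.7] 158.7
-204 27 [520.5 523.5 526.3] 157.4
484 512 [-276.1 -275.3 -254.6 -236.3 -235.9]
486 483 [-275.4 -274.8 -254.2 -236.3 -236.1]
488 503 [-275.8 -275.3 -253.6 -236.2 -235.9]
490 482 [-275.6 -275.4 -254.9 -236.4 -235.9]
492 504 [-275.9 -275.4 -254.2 -236.4 -236.1]
494 473 [-275.7 -275.2 -254.5 -236.3 -236. ]
496 524 [-275.9 -274.7 -252.6 -236.2 -236. ]
498 438 [-276.  -275.2 -253.7 -236.2 -236. ]
500 16 [-274.7 -274.7 -263.9 -238.7 -238.5]
rim y -299.3066635940322 -212.625421736544
```

```bash
python3 -m crank '{"dp":[[0.5,-0.2,0.3],[1,0,0.3],[1,0,0.2],[0.7,0,0],[0,0,0],[0,0,0]],"delta_rot":[[0,2,0],[0,2,0],[0,2,0],[0,0,0],[0,0,0],[0,0,0]],"claw":[255,255,255,255,255,255]}' 80; cat > lip.py <<'E'
from h import *
s=sense();print(np.round(s['eef_pos'],1),s['ee_rot'].round(4) if hasattr(s['ee_rot'],'round') else s['ee_rot'],s['grip_width'],s['force'])
import sys
im,d=save('wrist',sys.argv[1]); W=cloud('wrist',d,s);P=W.reshape(-1,3);C=im.reshape(-1,3).astype(int);blue=(C[:,2]>1.6*C[:,0])&(C[:,2]>60)
m=blue&(P[:,2]>s['eef_pos'][2]-5)&(P[:,2]<s['eef_pos'][2]+18)&(P[:,0]>s['eef_pos'][0]+60)
L=P[m]
for a in range(62,92,4):
    r=L[abs(L[:,0]-s['eef_pos'][0]-a)<2]
    if len(r): print(a,len(r),'y',r[:,1].min().round(1),r[:,1].max().round(1),'z',np.percentile(r[:,2],[5,50,95]).round(1))
print('lip xmax',np.percentile(L[:,0],99.5), 'rail',)
r=P[~blue&(P[:,0]>510)&(P[:,0]<535)&(P[:,1]>-228)&(P[:,1]<-210)&(P[:,2]>148)&(P[:,2]<165)]
print(np.percentile(r,[2,50,98],axis=0).round(1))
E
python3 lip.py w6
```

```text
time_s: 8.8
eef_pos: [447.1, -258.2, 232.1]
ee_rot: [-0.037, 0.706, 0.707, -0.037]
force: [-0.6, 0.6, -1.3]
grip_width: 0.149
[ 447.1 -258.2  232.1] [-0.0371  0.7057  0.7066 -0.0368] 0.14899605999588586 [-0.5854444   0.57763821 -1.2502268 ]
62 1751 y -282.6 -215.9 z [227.6 231.6 235.1]
66 1427 y -282.0 -216.0 z [233.5 234.5 235.5]
70 1006 y -279.2 -238.8 z [233.1 234.  234.9]
74 990 y -278.7 -238.7 z [232.6 233.5 234.6]
78 983 y -279.8 -238.7 z [232.1 233.1 234. ]
82 923 y -279.0 -238.8 z [231.3 232.5 233.4]
86 17 y -277.1 -241.3 z [230.7 231.3 231.6]
lip xmax 530.9192641997365 rail
[[ 520.3 -226.1  152.9]
 [ 523.6 -217.7  156.4]
 [ 527.8 -210.3  158.2]]
```

View pics/w6.png

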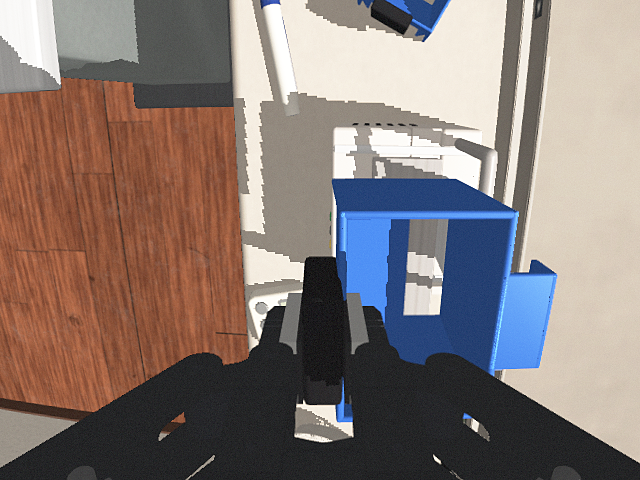

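```bash
python3 -m crank '{"dp":[[0.25,0.07,0.3],[0,0,-1],[0,0,-2],[0,0,-1.5],[0,0,-0.5],[0,0,0],[0,0,0]],"delta_rot":[[0,2,0],[0,0,0],[0,0,0],[0,0,0],[0,0,0],[0,0,0],[0,0,0]],"claw":[255,255,255,255,255,255,255]}' 80; python3 lip.py w7
```

```text
time_s: 9.55
eef_pos: [450.0, -258.0, 185.8]
ee_rot: [-0.049, 0.705, 0.706, -0.049]
force: [0.2, 0.3, -1.6]
grip_width: 0.152
[ 450.  -258.   185.8] [-0.0488  0.7051  0.7057 -0.0491] 0.15180969752331697 [ 0.17503961  0.26333624 -1.62603192]
62 1323 y -281.5 -215.9 z [181.1 184.  186.7]
66 1440 y -281.1 -216.0 z [184.8 186.  186.9]
70 1005 y -278.8 -238.7 z [184.3 185.4 186.3]
74 987 y -279.2 -238.5 z [183.7 184.7 185.7]
78 1005 y -278.9 -238.6 z [183.  184.1 185.1]
82 902 y -278.9 -238.6 z [182.3 183.4 184.4]
86 9 y -277.9 -249.4 z [181.7 182.2 182.4]
lip xmax 533.6499198700983 rail
[[ 520.2 -226.5  152.8]
 [ 523.6 -216.3  156.2]
 [ 527.8 -210.4  158.1]]
```

View pics/w7.png

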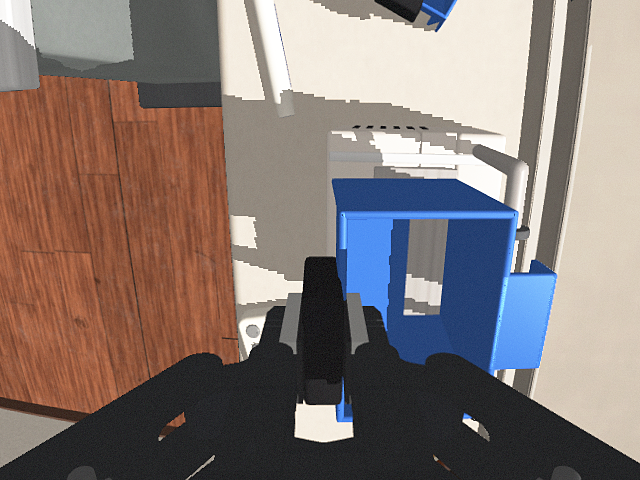

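```bash
python3 -m crank '{"dp":[[0,0.05,-0.6],[0,0,-0.6],[0,0,-0.4],[0,0,0]],"delta_rot":[[0,0,0],[0,0,0],[0,0,0],[0,0,0]],"claw":[255,255,255,255]}' 80;python3 -m crank '{"dp":[[0,0,-0.4],[0,0,0],[0,0,0]],"delta_rot":[[0,0,0],[0,0,0],[0,0,0]],"claw":[255,255,255]}' 80; python3 lip.py w8
```

```text
time_s: 10.0
eef_pos: [449.7, -257.1, 168.5]
ee_rot: [-0.05, 0.705, 0.706, -0.049]
force: [-0.7, -0.8, -1.7]
grip_width: 0.146
time_s: 10.3
eef_pos: [449.9, -257.3, 165.3]
ee_rot: [-0.049, 0.705, 0.706, -0.049]
force: [-0.5, 0.5, -1.7]
grip_width: 0.148
[ 449.9 -257.3  165.3] [-0.0494  0.705   0.7057 -0.0493] 0.14764280010039382 [-0.50286598  0.46244627 -1.67514528]
62 1293 y -280.6 -215.0 z [160.6 163.5 166.1]
66 1432 y -280.5 -215.2 z [164.2 165.3 166.4]
70 1000 y -277.9 -237.8 z [163.8 164.7 165.7]
74 1010 y -278.0 -238.0 z [163.1 164.1 165. ]
78 984 y -278.1 -237.8 z [162.4 163.4 164.4]
82 905 y -278.0 -238.1 z [161.6 162.8 163.8]
86 9 y -275.9 -251.1 z [161.2 161.5 161.8]
lip xmax 533.6780834013118 rail
[[ 520.2 -227.5  152.7]
 [ 523.  -218.7  156.3]
 [ 527.6 -210.4  158. ]]
```

View pics/w8.png

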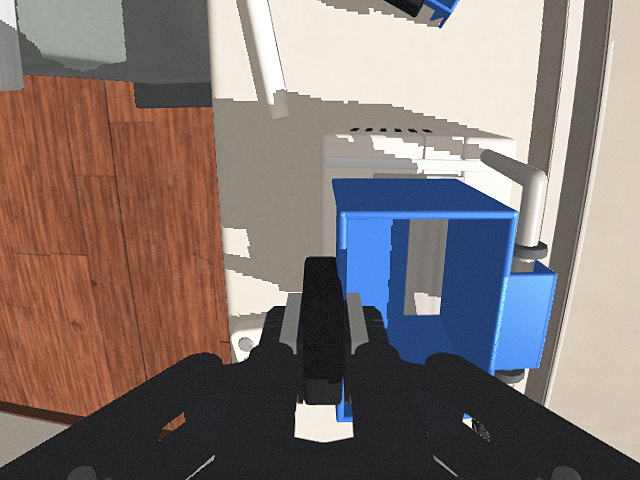

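```bash
python3 -m crank '{"dp":[[0,0,-0.2],[0,0,-0.1],[0,0,0]],"delta_rot":[[0,0,0],[0,0,0],[0,0,0]],"claw":[255,255,255]}' 80; python3 -m crank '{"dp":[[-0.05,0,-0.26],[-0.05,0,-0.26],[-0.05,0,-0.26],[0,0,0]],"delta_rot":[[0,-2,0],[0,-2,0],[0,-2,0],[0,0,0]],"claw":[255,255,255,255]}' 80; python3 lip.py w9
```

```text
time_s: 10.65
eef_pos: [449.8, -257.3, 162.1]
ee_rot: [-0.05, 0.705, 0.706, -0.049]
force: [0.6, -0.2, -2.0]
grip_width: 0.147
time_s: 11.05
eef_pos: [447.9, -257.3, 154.4]
ee_rot: [-0.013, 0.707, 0.707, -0.012]
force: [0.5, 0.1, -2.1]
grip_width: 0.15
[ 447.9 -257.3  154.4] [-0.0125  0.7068  0.7072 -0.0123] 0.15048319326518575 [ 0.50209749  0.08179919 -2.08532649]
62 2698 y -283.0 -215.0 z [150.2 156.6 161.8]
66 1344 y -280.4 -215.2 z [160.2 161.3 162.2]
70 1026 y -285.0 -230.3 z [159.9 161.1 162. ]
74 997 y -283.4 -237.8 z [159.8 160.9 161.8]
78 967 y -277.8 -237.9 z [159.7 160.7 161.6]
82 901 y -278.2 -237.4 z [157.2 160.4 161.3]
86 9 y -275.4 -244.1 z [158.8 159.1 159.5]
lip xmax 531.4397355898418 rail
[[ 520.  -227.7  152.2]
 [ 522.6 -218.9  156.2]
 [ 527.3 -210.4  158. ]]
```

```bash
python3 -m crank '{"dp":[[-0.05,0,-0.15],[0,0,-0.1],[0,0,0]],"delta_rot":[[0,-1.3,0],[0,0,0],[0,0,0]],"claw":[255,255,255]}' 80; python3 lip.py w10
```

```text
time_s: 11.4
eef_pos: [447.9, -257.4, 152.0]
ee_rot: [-0.004, 0.707, 0.707, -0.004]
force: [0.3, -0.4, -1.6]
grip_width: 0.147
[ 447.9 -257.4  152. ] [-0.0043  0.7068  0.7074 -0.0044] 0.14683315167689245 [ 0.32477093 -0.41925671 -1.64855433]
62 3046 y -283.8 -215.1 z [147.9 155.2 160.8]
66 1301 y -280.5 -215.3 z [159.3 160.4 161.3]
70 1012 y -284.6 -229.9 z [159.2 160.3 161.2]
74 1014 y -282.5 -237.7 z [159.1 160.2 161.1]
78 987 y -278.2 -237.9 z [159.  160.1 161. ]
82 852 y -278.1 -237.7 z [156.9 159.8 160.7]
86 2 y -274.2 -269.0 z [157.7 158.1 158.5]
lip xmax 531.4023950240617 rail
[[ 519.9 -227.7  152.2]
 [ 522.5 -218.9  156.2]
 [ 527.2 -210.4  158.1]]
```

View pics/w10.png

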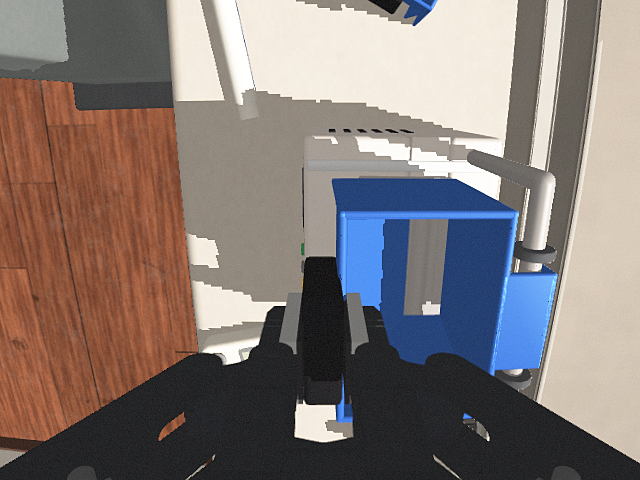

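```bash
python3 -m crank '{"dp":[[-0.05,0,-0.1],[0,0,0],[0,0,0]],"delta_rot":[[0,-0.6,0],[0,0,0],[0,0,0]],"claw":[255,255,255]}' 80; python3 -m crank '{"dp":[[0,0,-0.1],[0,0,0],[0,0,0]],"delta_rot":[[0,0,0],[0,0,0],[0,0,0]],"claw":[255,255,255]}' 80;  python3 lip.py w11
```

```text
time_s: 11.75
eef_pos: [447.5, -257.3, 151.1]
ee_rot: [-0.0, 0.707, 0.707, -0.001]
force: [-0.9, -0.3, -0.8]
grip_width: 0.149
time_s: 12.05
eef_pos: [447.5, -257.5, 150.5]
ee_rot: [-0.0, 0.707, 0.707, -0.001]
force: [-3.3, 0.4, 6.1]
grip_width: 0.149
[ 447.5 -257.5  150.5] [-2.000e-04  7.067e-01  7.075e-01 -7.000e-04] 0.14911733738257413 [-3.29373506  0.38852245  6.05175582]
62 3238 y -284.1 -215.1 z [146.6 154.5 160.5]
66 1296 y -279.7 -215.3 z [159.  160.1 161. ]
70 1007 y -284.7 -230.6 z [159.  160.1 161. ]
74 1008 y -283.3 -237.6 z [159.1 160.  160.9]
78 993 y -278.5 -237.9 z [159.  160.  160.9]
82 836 y -283.0 -237.8 z [157.8 159.8 160.8]
86 1 y -264.0 -264.0 z [158.3 158.3 158.3]
lip xmax 530.8254199593189 rail
[[ 519.9 -227.5  152.2]
 [ 522.4 -218.6  156.2]
 [ 527.  -210.3  158. ]]
```

Contact is felt, 6 N up and 3 N back off the stop plate, so I'll release gently.

```bash
python3 -m crank '{"dp":[[0,0,0],[0,0,0],[0,0,0],[0,0,0],[0,0,0]],"delta_rot":[[0,0,0],[0,0,0],[0,0,0],[0,0,0],[0,0,0]],"claw":[200,180,160,140,120]}' 40; python3 lip.py w12; python3 -m crank '{"dp":[[0,0,1],[0,0,3],[0,0,4],[0,0,2],[0,0,0]],"delta_rot":[[0,0,0],[0,0,0],[0,0,0],[0,0,0],[0,0,0]],"claw":[110,110,110,110,110]}'; python3 - <<'E'
from h import *
s=sense();im,d=save('wrist','w13'); W=cloud('wrist',d,s);P=W.reshape(-1,3);C=im.reshape(-1,3).astype(int);blue=(C[:,2]>1.6*C[:,0])&(C[:,2]>60)
Q=P[blue&(P[:,2]>157)&(P[:,2]<164)&(P[:,1]<-205)&(P[:,1]>-310)&(P[:,0]>445)]
print('rim',len(Q),cv2.minAreaRect(Q[:,:2].astype(np.float32)),Q.min(0),Q.max(0)); A=np.c_[Q[:,:2]-[490,-258],np.ones(len(Q))]; print(np.linalg.lstsq(A,Q[:,2],rcond=None)[0])
for q in pinpoint('wrist','shutter_grip')[:2]: print(q['p'],q['centre'],at_z('wrist',q['centre'],140,s))
save('side','side13');save('scene','scene13')
E
```

```text
time_s: 12.6
eef_pos: [447.4, -257.3, 149.9]
ee_rot: [-0.001, 0.707, 0.707, -0.001]
force: [0.1, 0.1, 0.5]
grip_width: 0.531
[ 447.4 -257.3  149.9] [-7.000e-04  7.067e-01  7.075e-01 -6.000e-04] 0.5314872640765715 [0.09991446 0.05469457 0.45188356]
62 3257 y -285.1 -215.2 z [146.  154.3 160.3]
66 1129 y -272.2 -215.4 z [158.8 160.  160.9]
70 884 y -272.0 -230.4 z [159.1 160.1 161.1]
74 901 y -272.9 -238.1 z [159.1 160.  161. ]
78 923 y -275.9 -238.2 z [159.1 160.  161. ]
82 828 y -277.9 -238.0 z [158.  159.9 160.8]
86 2 y -276.9 -240.6 z [158.1 158.2 158.2]
lip xmax 530.7479906134938 rail
[[ 520.  -227.7  152.1]
 [ 522.4 -218.8  156.2]
 [ 527.2 -210.3  158.1]]
time_s: 13.15
eef_pos: [448.2, -258.0, 253.6]
ee_rot: [0.003, 0.707, 0.707, -0.0]
force: [-0.2, -0.4, 0.0]
grip_width: 0.562
rim 4130 ((491.5780944824219, -258.3971252441406), (86.70687866210938, 78.67472076416016), 89.87477111816406) [ 452.17537412 -301.71979807  157.01443753] [ 530.95333821 -214.98590035  162.65736399]
[ 5.38140849e-03 -1.21607681e-03  1.59722632e+02]
0.65 [370.0, 337.5] [ 481.5547299  -338.64577966  140.        ]
0.57 [264.9, 305.9] [ 408.96052537 -313.97235113  140.        ]
```

View pics/w13.png

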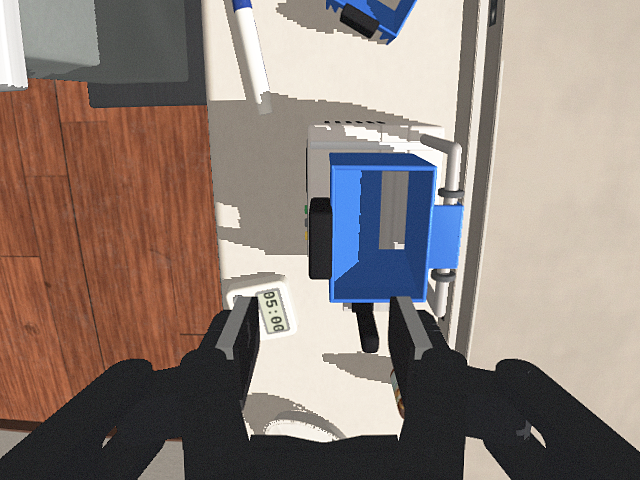

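View pics/side13.png

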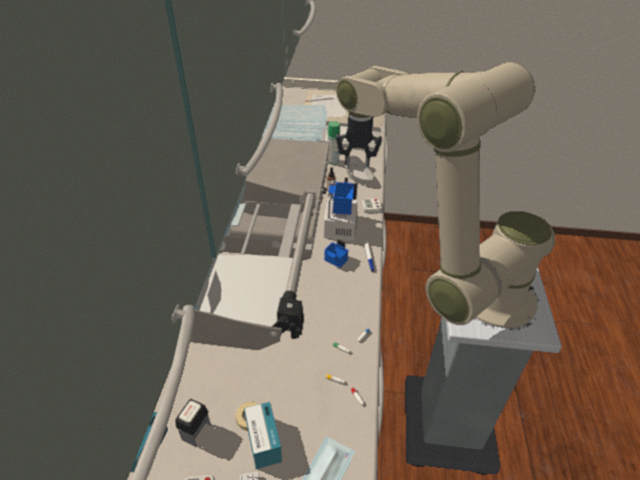

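The picture shows the hopper hung level with its lip between the collars at (445,235), and the handle top at (368,345). Next is the shutter.

```bash
python3 -m crank '{"dp":[[1.1,-2.7,0],[1.1,-2.7,0],[1.1,-2.7,0],[0,0,-2],[0,0,-2],[0,0,0],[0,0,0]],"delta_rot":[[0,0,0],[0,0,0],[0,0,0],[0,0,0],[0,0,0],[0,0,0],[0,0,0]],"claw":[130,130,130,130,130,130,130]}'; python3 - <<'E'
from h import *
s=sense();print(s['eef_pos']);im,d=save('wrist','w14')
W=cloud('side',save('side','side14')[1]).reshape(-1,3); 
Q=W[(abs(W[:,0]-480)<30)&(W[:,1]<-320)&(W[:,1]>-355)&(W[:,2]>100)&(W[:,2]<153)]; print(len(Q),np.percentile(Q,[2,50,98],axis=0).round(1))
E
```

```text
time_s: 14.05
eef_pos: [480.3, -338.2, 209.9]
ee_rot: [-0.001, 0.707, 0.707, -0.001]
force: [0.1, 0.5, -0.0]
grip_width: 0.491
[ 480.33250682 -338.20185138  209.86251117]
18 [[ 479.8 -341.4  138.3]
 [ 486.  -334.5  146.5]
 [ 490.4 -329.4  152. ]]
```

View pics/w14.png

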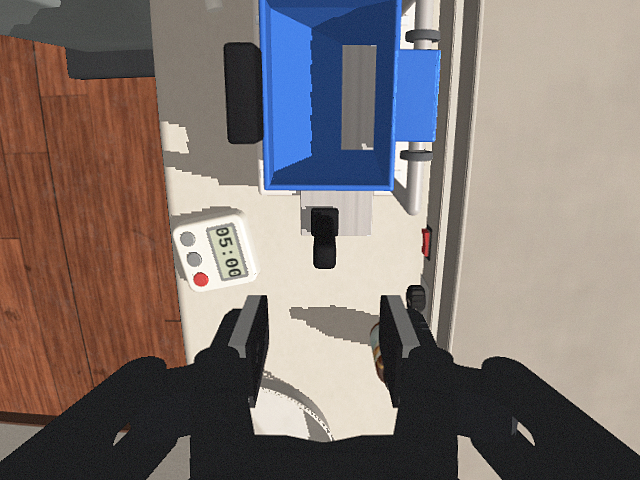

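```bash
python3 -m crank '{"dp":[[0,0,-2],[0,0,-3],[0,0,-2.5],[0,0,-1.3],[0,0,0]],"delta_rot":[[0,0,0],[0,0,0],[0,0,0],[0,0,0],[0,0,0]],"claw":[130,130,130,130,130]}' 40; python3 -m crank '{"dp":[[0,0,0],[0,0,0],[0,0,0],[0,0,0],[0,0,0],[0,0,0]],"delta_rot":[[0,0,0],[0,0,0],[0,0,0],[0,0,0],[0,0,0],[0,0,0]],"claw":[255,255,255,255,255,255]}' 40
```

```text
time_s: 14.65
eef_pos: [480.2, -338.0, 121.3]
ee_rot: [-0.002, 0.707, 0.707, -0.001]
force: [0.5, -0.1, 0.8]
grip_width: 0.493
time_s: 15.25
eef_pos: [480.8, -338.9, 123.6]
ee_rot: [0.001, 0.707, 0.707, -0.001]
force: [-1.0, 0.9, 7.0]
grip_width: 0.13
```

```bash
python3 -m crank '{"dp":[[-0.6,0,0],[-0.6,0,0],[-0.6,0,0],[-0.6,0,0],[-0.4,0,0],[0,0,0]],"delta_rot":[[0,0,0],[0,0,0],[0,0,0],[0,0,0],[0,0,0],[0,0,0]],"claw":[255,255,255,255,255,255]}' 40;  python3 -m crank '{"dp":[[-0.2,0,0],[0,0,0],[0,0,0]],"delta_rot":[[0,0,0],[0,0,0],[0,0,0]],"claw":[255,255,255]}' 40
```

```text
time_s: 15.85
eef_pos: [452.6, -338.8, 123.6]
ee_rot: [0.001, 0.707, 0.707, -0.001]
force: [-1.5, 1.2, 6.3]
grip_width: 0.13
time_s: 16.15
eef_pos: [451.0, -338.8, 123.7]
ee_rot: [0.001, 0.707, 0.707, -0.001]
force: [-0.4, 1.2, 6.2]
grip_width: 0.131
```

```bash
python3 -m crank '{"dp":[[-0.15,0,0],[0,0,0],[0,0,0]],"delta_rot":[[0,0,0],[0,0,0],[0,0,0]],"claw":[255,255,255]}' 40;  python3 -m crank '{"dp":[[-0.15,0,0],[0,0,0],[0,0,0]],"delta_rot":[[0,0,0],[0,0,0],[0,0,0]],"claw":[255,255,255]}' 40
```

```text
time_s: 16.45
eef_pos: [450.7, -338.8, 123.6]
ee_rot: [0.002, 0.707, 0.707, 0.0]
force: [7.9, 0.8, 2.8]
grip_width: 0.131
time_s: 16.75
eef_pos: [450.5, -338.8, 123.7]
ee_rot: [0.004, 0.707, 0.707, 0.001]
force: [16.1, 0.8, 0.4]
grip_width: 0.135
```

```bash
python3 -m crank '{"dp":[[0.2,0,0],[0,0,0],[0,0,0],[0,0,0],[0,0,2],[0,0,4],[0,0,4],[0,0,4],[0,0,3],[0,0,0]],"delta_rot":[[0,0,0],[0,0,0],[0,0,0],[0,0,0],[0,0,0],[0,0,0],[0,0,0],[0,0,0],[0,0,0],[0,0,0]],"claw":[255,130,130,130,130,130,130,130,130,130]}' 40; python3 -m crank '{"dp":[[-1,4.9,1],[-1,4.9,1],[-1,4.9,0],[-1,4.9,0],[-1,4.9,0],[0,4.9,0],[0,4.9,0],[0,4.9,0],[0,4.9,0],[0,4.9,0]],"delta_rot":[[0,0,0],[0,0,0],[0,0,0],[0,0,0],[0,0,0],[0,0,0],[0,0,0],[0,0,0],[0,0,0],[0,0,0]],"claw":[120,120,120,120,120,120,120,120,120,120]}'; python3 - <<'E'
from h import *
s=sense();print(s['eef_pos']);im,d=save('wrist','w15');save('side','side15')
for q in masks_of('wrist','vial_a'):
    if q['p']>.2: print(round(q['p'],2),np.round(q['centre']),q['region'].sum(),at_z('wrist',q['centre'],6,s).round(1))
E
```

```text
time_s: 17.75
eef_pos: [450.0, -339.2, 296.3]
ee_rot: [0.003, 0.707, 0.707, -0.001]
force: [-0.7, -0.8, -0.4]
grip_width: 0.486
time_s: 18.75
eef_pos: [399.0, 151.6, 310.9]
ee_rot: [-0.001, 0.707, 0.707, -0.001]
force: [1.3, -0.5, 0.7]
grip_width: 0.529
[399.02883065 151.63417392 310.89655842]
0.82 [314. 139.] 440 [388.4 193.5   6. ]
0.71 [370.  94.] 518 [446.1 238.6   6. ]
```

View pics/w15.png

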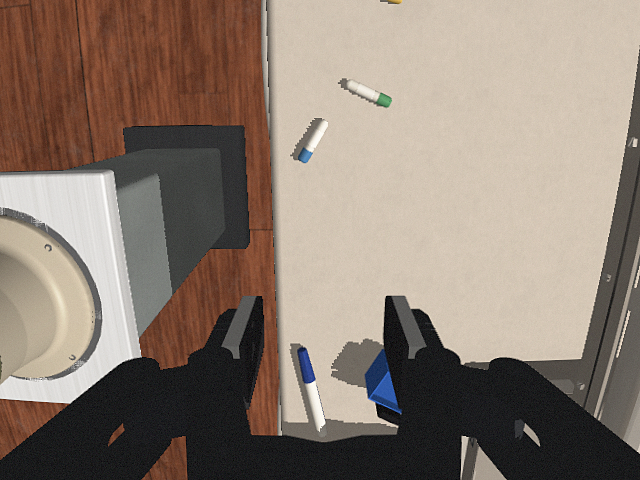

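View pics/side15.png

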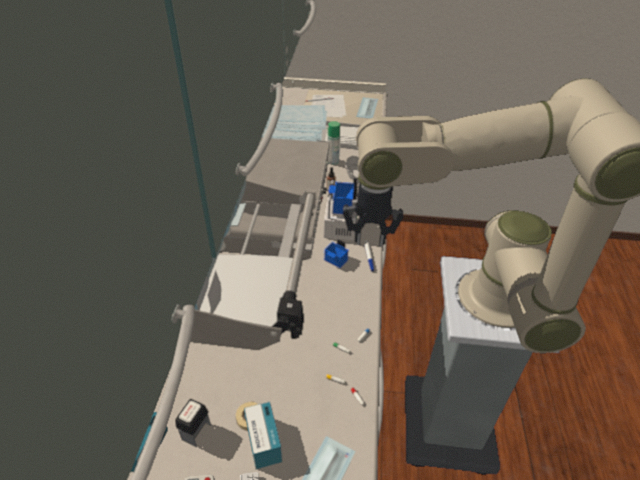

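```bash
cat > vial.py <<'E'
from h import *
import sys
name=sys.argv[1]; s=sense(); im,d=save('wrist',name); W=cloud('wrist',d,s); q=s['ee_rot']
phi=np.degrees(2*np.arctan2(q[2],q[1])); print('t',round(s['time_s'],2),'tcp',np.round(s['eef_pos'],1),'phi',round(phi,1))
P=W.reshape(-1,3);C=im.reshape(-1,3).astype(int)
for r in masks_of('wrist','vial_a'):
    if r['p']<.25: continue
    c=at_z('wrist',r['centre'],6,s)
    k=(np.linalg.norm(P[:,:2]-c[:2],axis=1)<35)&(P[:,2]>4.5)&(P[:,2]<16)
    Q=P[k]
    if len(Q)<30: continue
    rc=cv2.minAreaRect(Q[:,:2].astype(np.float32)); box=cv2.boxPoints(rc)
    e=[box[1]-box[0],box[2]-box[1]]; L=[np.linalg.norm(x) for x in e]; a=e[int(np.argmax(L))]; ang=np.degrees(np.arctan2(a[1],a[0]))
    turn=(ang-phi+90)%180-90
    ctr=np.array(rc[0]); dd=ctr-np.array(s['eef_pos'])[:2]
    col=C[k]; sat=col.max(1)-col.min(1); cap=col[sat>70].mean(0).round() if (sat>70).any() else None
    print(round(r['p'],2),'px',np.round(r['centre']),'ctr',ctr.round(1),'LxW',np.sort(L).round(1),'zmax',np.percentile(Q[:,2],95).round(1),'ang',round(ang%180,1),'| turn',round(turn,1),'dx,dy cm',(dd/10).round(2),'cap',cap)
E
python3 vial.py w16
```

```text
t 18.9 tcp [399.  151.8 310.6] phi 90.3
0.69 px [312. 140.] ctr [387.3 191.5] LxW [11.5 49. ] zmax 12.5 ang 58.8 | turn -31.5 dx,dy cm [-1.16  3.97] cap [ 77. 127. 172.]
0.52 px [395.   0.] ctr [467.4 327.9] LxW [ 2.6 14.4] zmax 11.1 ang 175.8 | turn 85.5 dx,dy cm [ 6.85 17.61] cap [183. 148.  69.]
```

```bash
python3 -m crank '{"dp":[[-0.3,1,-4.5],[-0.3,1,-4.5],[-0.3,1,-4.5],[-0.3,1,-4.5],[0,0,-3],[0,0,0],[0,0,0]],"delta_rot":[[0,0,-8],[0,0,-8],[0,0,-8],[0,0,-7.5],[0,0,0],[0,0,0],[0,0,0]],"claw":[150,150,150,150,150,150,150]}' 40; python3 vial.py w17
```

```text
time_s: 19.7
eef_pos: [388.5, 188.7, 102.4]
ee_rot: [-0.001, 0.873, 0.488, -0.0]
force: [0.5, 0.4, 1.2]
grip_width: 0.408
t 19.7 tcp [388.5 188.7 102.4] phi 58.5
0.89 px [362. 112.] ctr [444.1 240.2] LxW [11.6 49.5] zmax 12.2 ang 156.4 | turn -82.1 dx,dy cm [5.55 5.15] cap [ 90. 162. 106.]
0.67 px [317. 233.] ctr [387.4 191.5] LxW [11.7 49.6] zmax 12.1 ang 58.7 | turn 0.2 dx,dy cm [-0.11  0.28] cap [ 76. 123. 166.]
```

View pics/w17.png

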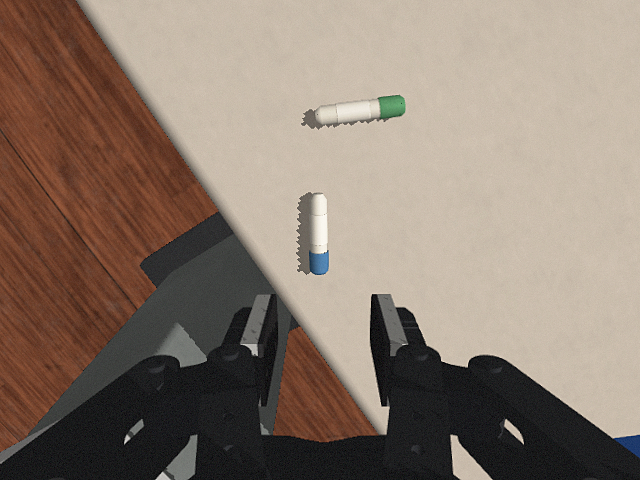

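```bash
python3 -m crank '{"dp":[[-0.1,0.28,-3],[0,0,-3.5],[0,0,-2.5],[0,0,-0.8],[0,0,0]],"delta_rot":[[0,0,0],[0,0,0],[0,0,0],[0,0,0],[0,0,0]],"claw":[150,150,150,150,150]}' 30; python3 -m crank '{"dp":[[0,0,0],[0,0,0],[0,0,0],[0,0,0],[0,0,0]],"delta_rot":[[0,0,0],[0,0,0],[0,0,0],[0,0,0],[0,0,0]],"claw":[255,255,255,255,255]}' 30
```

```text
time_s: 20.3
eef_pos: [387.3, 192.4, 4.1]
ee_rot: [-0.001, 0.872, 0.489, -0.0]
force: [0.5, 0.3, 1.8]
grip_width: 0.41
time_s: 20.8
eef_pos: [387.8, 192.7, 5.1]
ee_rot: [-0.0, 0.872, 0.489, 0.001]
force: [-1.8, -1.0, 7.5]
grip_width: 0.109
```

```bash
python3 -m crank '{"dp":[[0,0,2],[0,0,4],[0,-2,5],[0,-4,5],[0,-4.5,4],[0,-4.5,0],[0,-4.5,0],[0,-4.5,0],[0,-4.5,0],[0,-4.5,0]],"delta_rot":[[0,0,0],[0,0,0],[0,0,4.5],[0,0,4.5],[0,0,4.5],[0,0,4.5],[0,0,4.5],[0,0,4.5],[0,0,4.5],[0,0,0]],"claw":[255,255,255,255,255,255,255,255,255,255]}' 30; python3 -m crank '{"dp":[[1.5,-4,0],[2,-3,0],[2,-2.5,0],[2.3,-2.3,0],[2,0,0],[0,0,0]],"delta_rot":[[0,0,0],[0,0,0],[0,0,0],[0,0,0],[0,0,0],[0,0,0]],"claw":[255,255,255,255,255,255]}' 30; python3 - <<'E'
from h import *
s=sense();print(s['eef_pos'],s['grip_width']);save('wrist','w18')
E
```

```text
time_s: 21.8
eef_pos: [386.5, -121.6, 183.5]
ee_rot: [0.001, 0.706, 0.708, -0.0]
force: [2.0, 1.1, 0.1]
grip_width: 0.105
time_s: 22.4
eef_pos: [486.1, -238.1, 182.8]
ee_rot: [0.0, 0.707, 0.708, -0.0]
force: [-1.2, 0.3, 0.3]
grip_width: 0.109
[ 486.07709711 -238.05531078  182.8482672 ] 0.10925334064898473
```

View pics/w18.png

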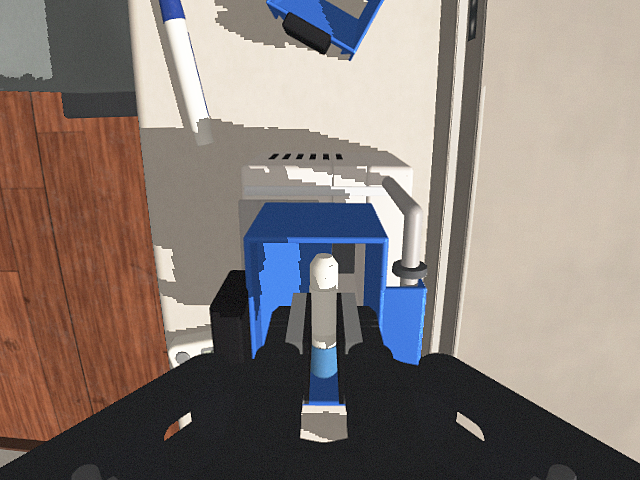

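```bash
python3 -m crank '{"dp":[[-0.1,-1,0],[0,-1,0],[0,0,-1],[0,0,-0.7],[0,0,0],[0,0,0]],"delta_rot":[[0,0,0],[0,0,0],[0,0,0],[0,0,0],[0,0,0],[0,0,0]],"claw":[255,255,255,255,255,255]}' 30; python3 -m crank '{"dp":[[0,0,0],[0,0,0],[0,0,0],[0,0,0]],"delta_rot":[[0,0,0],[0,0,0],[0,0,0],[0,0,0]],"claw":[210,200,195,195]}' 30;python3 - <<'E'
from h import *
s=sense();print(s['eef_pos'],s['grip_width']);save('wrist','w19')
E
```

```text
time_s: 23.05
eef_pos: [483.7, -257.4, 165.0]
ee_rot: [-0.001, 0.707, 0.708, -0.001]
force: [-0.3, 0.4, -0.1]
grip_width: 0.106
time_s: 23.45
eef_pos: [483.9, -257.6, 165.4]
ee_rot: [-0.001, 0.707, 0.707, -0.001]
force: [1.3, 0.3, 0.1]
grip_width: 0.238
[ 483.86490752 -257.63407861  165.40745336] 0.23839201777415125
```

View pics/w19.png

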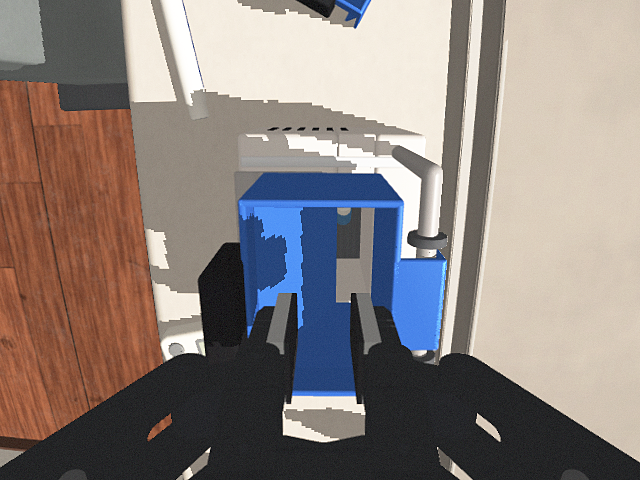

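```bash
python3 -m crank '{"dp":[[0,0,2],[0,0,3],[0,-2,3],[0,-3,3],[0,-2,0],[0,0,0]],"delta_rot":[[0,0,0],[0,0,0],[0,0,0],[0,0,0],[0,0,0],[0,0,0]],"claw":[195,195,195,195,195,195]}' 30;python3 - <<'E'
from h import *
s=sense();print(s['eef_pos'],s['grip_width']);im,d=save('wrist','w20')
cv2.imwrite('pics/w20c.png',cv2.resize(im[60:330,200:500],None,fx=2,fy=2)[:,:,::-1])
W=cloud('wrist',d,s).reshape(-1,3);C=im.reshape(-1,3)
k=(W[:,0]>488)&(W[:,0]<512)&(abs(W[:,1]+258)<40)&(W[:,2]<92)
print(k.sum(),np.histogram(W[k,2],np.arange(-10,100,10)))
E
```

```text
time_s: 24.1
eef_pos: [483.5, -329.7, 275.4]
ee_rot: [-0.0, 0.708, 0.707, -0.001]
force: [0.7, 0.7, -0.1]
grip_width: 0.234
[ 483.47225531 -329.69446846  275.36554013] 0.23397465936670717
2131 (array([  0, 988, 141, 245, 228, 271,  69,  79, 110,   0]), array([-10,   0,  10,  20,  30,  40,  50,  60,  70,  80,  90]))
```

View pics/w20c.png

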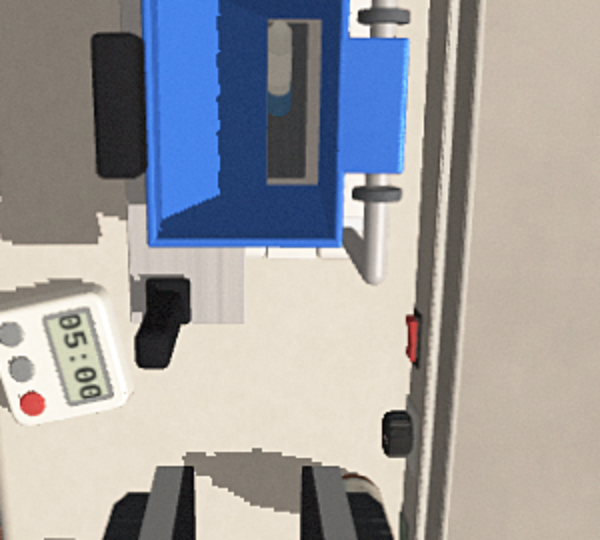

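The first vial lies in the well at (280,70) in the crop, and the shutter is open. Next is green.

```bash
python3 -m crank '{"dp":[[-3,2.5,0],[-3,3,0],[-2,4,0],[0,4.8,0],[0,4.8,0],[0,4.8,0],[0,4.8,0],[0,4.8,0],[0,4.8,0],[0,4.8,0]],"delta_rot":[[0,0,0],[0,0,0],[0,0,0],[0,0,0],[0,0,0],[0,0,0],[0,0,0],[0,0,0],[0,0,0],[0,0,0]],"claw":[150,150,150,150,150,150,150,150,150,150]}' 30; python3 -m crank '{"dp":[[0.5,3,0],[0.5,3,0],[0.5,2.5,-2],[0.5,2,-3],[0.5,1,-3],[0.5,0,-3],[0.5,0,-3],[0.5,0,-2],[0,0,0],[0,0,0]],"delta_rot":[[0,0,8.2],[0,0,8.2],[0,0,8.2],[0,0,8.2],[0,0,8.2],[0,0,8.2],[0,0,8.2],[0,0,8.2],[0,0,0],[0,0,0]],"claw":[150,150,150,150,150,150,150,150,150,150]}' 30;python3 vial.py w21
```

```text
time_s: 25.15
eef_pos: [402.5, 106.0, 275.1]
ee_rot: [-0.001, 0.706, 0.708, -0.001]
force: [1.0, -0.3, -0.1]
grip_width: 0.412
time_s: 26.15
eef_pos: [443.3, 218.7, 115.7]
ee_rot: [-0.0, 0.212, 0.977, -0.001]
force: [-0.1, -0.6, 0.4]
grip_width: 0.407
t 26.15 tcp [443.3 218.7 115.7] phi 155.5
0.94 px [542.  50.] ctr [393.3 378.5] LxW [12.3 50.4] zmax 12.1 ang 126.4 | turn -29.1 dx,dy cm [-4.99 15.98] cap [137.  43.  41.]
0.61 px [357. 220.] ctr [443.9 240. ] LxW [11.5 50. ] zmax 12.1 ang 156.7 | turn 1.3 dx,dy cm [0.06 2.13] cap None
0.56 px [506. 167.] ctr [451.4 337.2] LxW [12.3 49.9] zmax 12.2 ang 165.8 | turn 10.3 dx,dy cm [ 0.81 11.85] cap [173. 139.  68.]
```

View pics/w21.png

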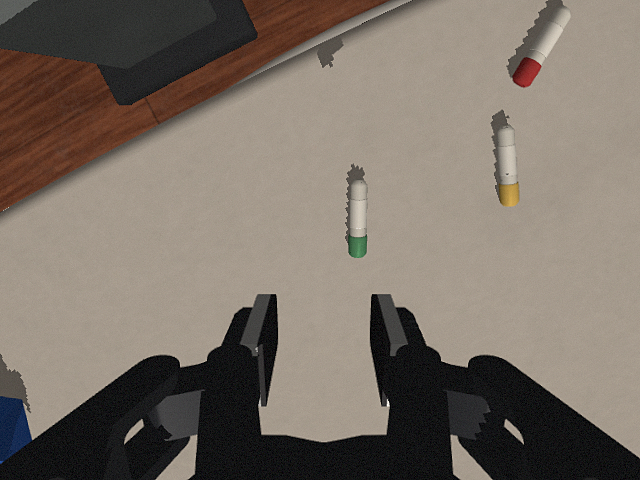

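```bash
python3 -m crank '{"dp":[[0,1.1,-2],[0.05,1.05,-3],[0,0,-3],[0,0,-2.3],[0,0,-0.8],[0,0,0]],"delta_rot":[[0,0,1.3],[0,0,0],[0,0,0],[0,0,0],[0,0,0],[0,0,0]],"claw":[150,150,150,150,150,150]}' 30; python3 -m crank '{"dp":[[0,0,0],[0,0,0],[0,0,0],[0,0,0],[0,0,0]],"delta_rot":[[0,0,0],[0,0,0],[0,0,0],[0,0,0],[0,0,0]],"claw":[255,255,255,255,255]}' 30
```

```text
time_s: 26.85
eef_pos: [444.3, 239.9, 4.6]
ee_rot: [-0.0, 0.2, 0.98, -0.001]
force: [-0.4, 0.0, -0.7]
grip_width: 0.408
time_s: 27.35
eef_pos: [445.2, 240.1, 5.8]
ee_rot: [0.001, 0.2, 0.98, -0.0]
force: [-1.1, -0.7, 6.6]
grip_width: 0.11
```

```bash
python3 -m crank '{"dp":[[0,0,2],[-1,0,3.5],[-1,0,4],[-1,0,4],[-1,-1,4],[-1,-2,3.5],[0,-4,1],[0,-4.5,0],[0,-4.5,0],[0,-4.5,0]],"delta_rot":[[0,0,0],[0,0,-4],[0,0,-7],[0,0,-8],[0,0,-8],[0,0,-8],[0,0,-8],[0,0,-8],[0,0,-8],[0,0,-7.8]],"claw":[255,255,255,255,255,255,255,255,255,255]}' 30; python3 -m crank '{"dp":[[0,-4.5,0],[0,-4.5,0],[0,-4.5,0],[0,-4.5,0],[1,-4.5,0],[2,-3,0],[2,-2,0],[2,-1.2,0],[0,0,0]],"delta_rot":[[0,0,0],[0,0,0],[0,0,0],[0,0,0],[0,0,0],[0,0,0],[0,0,0],[0,0,0],[0,0,0]],"claw":[255,255,255,255,255,255,255,255,255]}' 30
```

```text
time_s: 28.35
eef_pos: [393.9, 33.3, 225.2]
ee_rot: [0.0, 0.708, 0.706, -0.0]
force: [0.1, 0.2, 0.1]
grip_width: 0.108
time_s: 29.25
eef_pos: [465.4, -253.4, 224.4]
ee_rot: [-0.0, 0.706, 0.708, -0.001]
force: [-0.3, 0.5, -0.6]
grip_width: 0.109
```

```bash
python3 -m crank '{"dp":[[1,-0.25,-1],[0.9,-0.2,-2],[0,0,-2],[0,0,-1],[0,0,0],[0,0,0]],"delta_rot":[[0,0,0],[0,0,0],[0,0,0],[0,0,0],[0,0,0],[0,0,0]],"claw":[255,255,255,255,255,255]}' 30; python3 -m crank '{"dp":[[0,0,0],[0,0,0],[0,0,0],[0,0,0]],"delta_rot":[[0,0,0],[0,0,0],[0,0,0],[0,0,0]],"claw":[210,200,195,195]}' 30; python3 -m crank '{"dp":[[0,0,2],[0,0,3],[-1,0,3],[-3,0,2],[-3,0,0],[-2,0,0]],"delta_rot":[[0,0,0],[0,0,0],[0,0,0],[0,0,0],[0,0,0],[0,0,0]],"claw":[195,195,195,195,195,195]}' 30;python3 - <<'E'
from h import *
s=sense();print(s['eef_pos'],s['grip_width']);im,d=save('wrist','w22')
cv2.imwrite('pics/w22c.png',cv2.resize(im[100:400,240:500],None,fx=2,fy=2)[:,:,::-1])
E
```

```text
time_s: 29.85
eef_pos: [483.5, -256.7, 165.1]
ee_rot: [-0.0, 0.706, 0.708, -0.001]
force: [0.3, 0.6, -0.9]
grip_width: 0.113
time_s: 30.25
eef_pos: [483.4, -256.7, 164.5]
ee_rot: [-0.0, 0.706, 0.708, -0.001]
force: [0.2, -0.4, 0.4]
grip_width: 0.234
time_s: 30.85
eef_pos: [392.0, -256.6, 265.0]
ee_rot: [0.0, 0.706, 0.708, -0.001]
force: [0.4, -0.4, -0.5]
grip_width: 0.236
[ 392.01366494 -256.58421696  264.96498692] 0.23603559208076885
```

View pics/w22c.png

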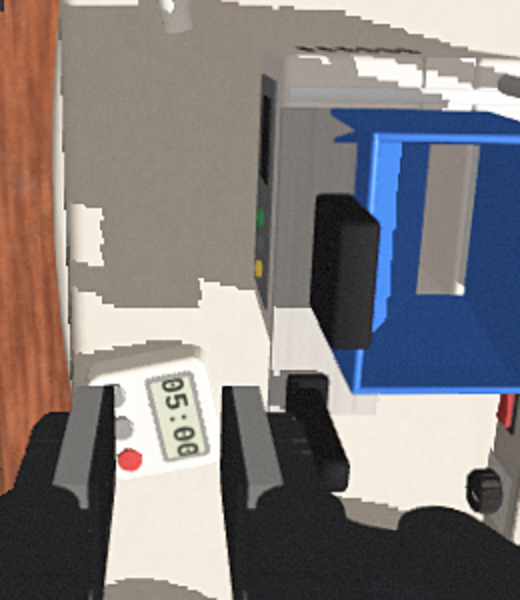

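```bash
python3 -m crank '{"dp":[[3,-2,1],[3,-2.5,0],[3,-3,0],[0,0,0],[0,0,0]],"delta_rot":[[0,0,0],[0,0,0],[0,0,0],[0,0,0],[0,0,0]],"claw":[195,195,195,195,195]}' 30;cat > look.py <<'E'
from h import *
import sys
s=sense();print(s['eef_pos'],s['grip_width']);im,d=save('wrist',sys.argv[1])
a=proj('wrist',[[500,-258,100]],s)[0].astype(int); x=max(a[0]-90,0);y=max(a[1]-90,0)
cv2.imwrite('pics/'+sys.argv[1]+'c.png',cv2.resize(im[y:y+180,x:x+180],None,fx=3.2,fy=3.2)[:,:,::-1])
W=cloud('wrist',d,s).reshape(-1,3)
k=(W[:,0]>488)&(W[:,0]<512)&(abs(W[:,1]+258)<40)&(W[:,2]<110)
print(k.sum(),np.histogram(W[k,2],np.arange(-10,111,10))[0])
sat=im.reshape(-1,3).astype(int); 
E
python3 look.py w23
```

```text
time_s: 31.4
eef_pos: [483.5, -331.7, 273.4]
ee_rot: [-0.001, 0.706, 0.708, -0.001]
force: [-0.0, -0.1, -0.4]
grip_width: 0.237
[ 483.45655056 -331.73101139  273.37856577] 0.2367812255423639
3039 [  0 778 129 255 309 436  73  81 121   0 467 390]
```

View pics/w23c.png

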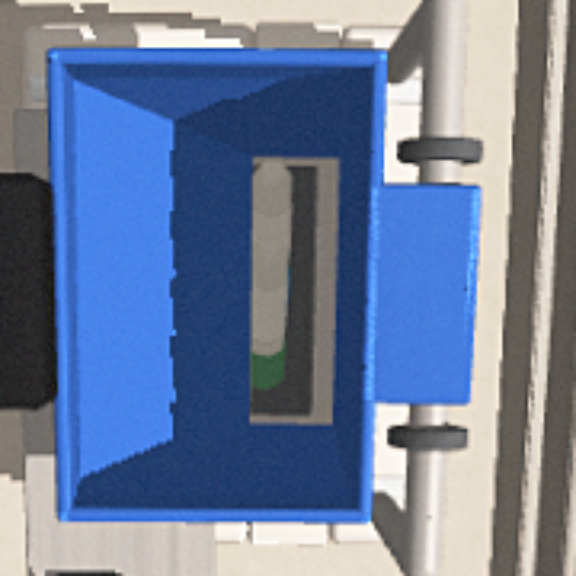

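```bash
python3 -m crank '{"dp":[[-3,2.5,0],[-3,3,0],[-2,4,0],[0,4.8,0],[0,4.8,0],[0,4.8,0],[0,4.8,0],[0,4.8,0],[0,4.8,0],[0,4.8,0]],"delta_rot":[[0,0,0],[0,0,0],[0,0,0],[0,0,0],[0,0,0],[0,0,0],[0,0,0],[0,0,0],[0,0,0],[0,0,0]],"claw":[150,150,150,150,150,150,150,150,150,150]}' 30; python3 -m crank '{"dp":[[0.5,4,0],[0.5,4,0],[0.5,4,-2],[0.5,4,-2],[0.5,3,-3],[0.5,2,-3],[0.5,0,-3],[0.5,0,-3],[0.5,0,0],[0,0,0]],"delta_rot":[[0,0,8.4],[0,0,8.4],[0,0,8.4],[0,0,8.4],[0,0,8.4],[0,0,8.4],[0,0,8.4],[0,0,8.4],[0,0,8.4],[0,0,0]],"claw":[150,150,150,150,150,150,150,150,150,150]}' 30;python3 vial.py w24
```

```text
time_s: 32.45
eef_pos: [401.9, 101.4, 275.1]
ee_rot: [0.0, 0.706, 0.708, 0.0]
force: [1.1, -0.4, 1.1]
grip_width: 0.411
time_s: 33.45
eef_pos: [447.9, 309.2, 114.6]
ee_rot: [-0.0, 0.123, 0.992, -0.001]
force: [0.1, -0.4, 0.1]
grip_width: 0.414
t 33.45 tcp [447.9 309.2 114.6] phi 165.8
0.92 px [420. 119.] ctr [393.2 378.6] LxW [11.7 49.5] zmax 12.1 ang 126.3 | turn -39.5 dx,dy cm [-5.47  6.95] cap [138.  43.  41.]
0.69 px [370. 226.] ctr [451.1 337.1] LxW [11.6 49.6] zmax 12.2 ang 166.4 | turn 0.6 dx,dy cm [0.32 2.8 ] cap [170. 137.  65.]
```

View pics/w24.png

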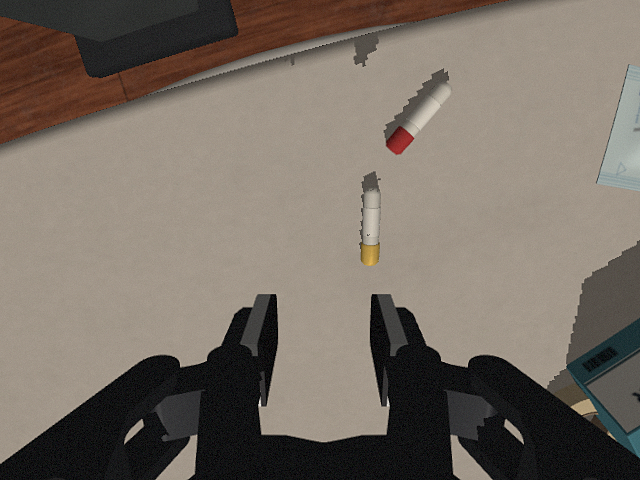

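```bash
python3 -m crank '{"dp":[[0.2,1.4,-2],[0.1,1.35,-3],[0,0,-3],[0,0,-2.2],[0,0,-0.8],[0,0,0]],"delta_rot":[[0,0,0.6],[0,0,0],[0,0,0],[0,0,0],[0,0,0],[0,0,0]],"claw":[150,150,150,150,150,150]}' 30; python3 -m crank '{"dp":[[0,0,0],[0,0,0],[0,0,0],[0,0,0],[0,0,0]],"delta_rot":[[0,0,0],[0,0,0],[0,0,0],[0,0,0],[0,0,0]],"claw":[255,255,255,255,255]}' 30
```

```text
time_s: 34.15
eef_pos: [451.1, 336.8, 4.5]
ee_rot: [-0.0, 0.12, 0.993, -0.001]
force: [0.2, 0.4, 0.3]
grip_width: 0.414
time_s: 34.65
eef_pos: [452.1, 337.2, 5.9]
ee_rot: [0.001, 0.119, 0.993, -0.0]
force: [-1.4, -0.5, 7.7]
grip_width: 0.105
```

```bash
python3 -m crank '{"dp":[[0,0,2],[-1,0,3.5],[-1,0,4],[-1,0,4],[-1,-1,4],[-1,-2,3.5],[-1,-4,1],[0,-4.5,0],[0,-4.5,0],[0,-4.5,0]],"delta_rot":[[0,0,0],[0,0,-8.3],[0,0,-8.5],[0,0,-8.5],[0,0,-8.5],[0,0,-8.5],[0,0,-8.5],[0,0,-8.5],[0,0,-8.5],[0,0,-8.5]],"claw":[255,255,255,255,255,255,255,255,255,255]}' 30; python3 -m crank '{"dp":[[0,-4.5,0],[0,-4.5,0],[0,-4.5,0],[0,-4.5,0],[0,-4.5,0],[0,-4.5,0],[0,-4.5,0],[0,-2,0],[0,0,0]],"delta_rot":[[0,0,0],[0,0,0],[0,0,0],[0,0,0],[0,0,0],[0,0,0],[0,0,0],[0,0,0],[0,0,0]],"claw":[255,255,255,255,255,255,255,255,255]}' 30
```

```text
time_s: 35.65
eef_pos: [390.9, 130.4, 225.1]
ee_rot: [0.0, 0.709, 0.705, 0.0]
force: [1.2, -0.8, 0.1]
grip_width: 0.11
time_s: 36.55
eef_pos: [391.0, -205.2, 224.6]
ee_rot: [-0.0, 0.708, 0.706, -0.001]
force: [0.4, 0.6, -0.2]
grip_width: 0.104
```

```bash
python3 -m crank '{"dp":[[2.5,-1.5,0],[2.5,-1.5,0],[2.5,-1.5,0],[1.9,-0.8,-1],[0,0,-2],[0,0,-2],[0,0,-1],[0,0,0],[0,0,0]],"delta_rot":[[0,0,0],[0,0,0],[0,0,0],[0,0,0],[0,0,0],[0,0,0],[0,0,0],[0,0,0],[0,0,0]],"claw":[255,255,255,255,255,255,255,255,255]}' 30; python3 -m crank '{"dp":[[0,0,0],[0,0,0],[0,0,0],[0,0,0]],"delta_rot":[[0,0,0],[0,0,0],[0,0,0],[0,0,0]],"claw":[210,200,195,195]}' 30; python3 -m crank '{"dp":[[0,0,2],[0,0,3],[0,-2,3],[0,-3,3],[0,-2.5,0],[0,0,0],[0,0,0]],"delta_rot":[[0,0,0],[0,0,0],[0,0,0],[0,0,0],[0,0,0],[0,0,0],[0,0,0]],"claw":[195,195,195,195,195,195,195]}' 30;python3 look.py w25
```

```text
time_s: 37.45
eef_pos: [485.7, -255.9, 165.4]
ee_rot: [0.0, 0.707, 0.708, -0.001]
force: [0.1, -0.1, -0.3]
grip_width: 0.108
time_s: 37.85
eef_pos: [485.3, -256.2, 164.6]
ee_rot: [-0.0, 0.707, 0.707, -0.001]
force: [0.3, 0.3, 0.2]
grip_width: 0.236
time_s: 38.55
eef_pos: [485.1, -330.9, 273.7]
ee_rot: [-0.001, 0.707, 0.707, -0.0]
force: [1.6, 0.6, 0.6]
grip_width: 0.238
[ 485.10068522 -330.92604761  273.68365857] 0.23769268412016437
3061 [  0 554  95 187 382 545 211  66 132   0 499 390]
```

View pics/w25c.png

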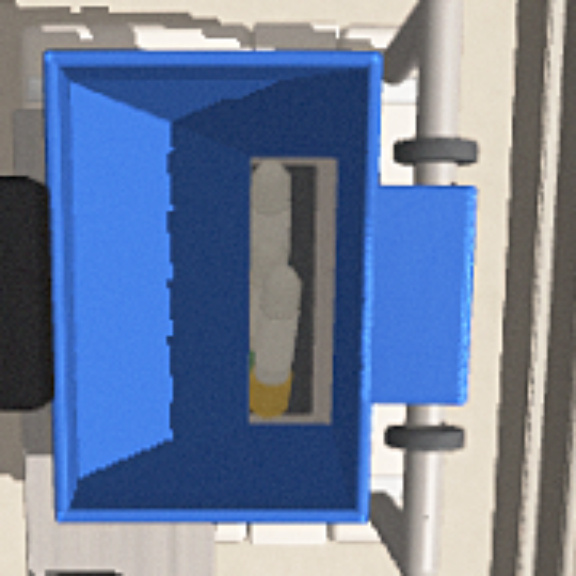

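```bash
python3 -m crank '{"dp":[[-3,2.5,0],[-3,3,0],[-2,4,0],[0,4.8,0],[0,4.8,0],[0,4.8,0],[0,4.8,0],[0,4.8,0],[0,4.8,0],[0,4.8,0]],"delta_rot":[[0,0,0],[0,0,0],[0,0,0],[0,0,0],[0,0,0],[0,0,0],[0,0,0],[0,0,0],[0,0,0],[0,0,0]],"claw":[150,150,150,150,150,150,150,150,150,150]}' 30; python3 -m crank '{"dp":[[0,4.5,0],[0,4.5,0],[0,4.5,-2],[0,4,-2],[0,3.5,-3],[0,2.5,-3],[0,1,-3],[0,0,-3],[0,0,0],[0,0,0]],"delta_rot":[[0,0,6],[0,0,6],[0,0,6],[0,0,6],[0,0,6],[0,0,6],[0,0,0],[0,0,0],[0,0,0],[0,0,0]],"claw":[150,150,150,150,150,150,150,150,150,150]}' 30;python3 vial.py w26
```

```text
time_s: 39.6
eef_pos: [404.1, 102.5, 274.3]
ee_rot: [-0.001, 0.706, 0.708, -0.001]
force: [1.7, -1.4, 0.3]
grip_width: 0.414
time_s: 40.6
eef_pos: [404.9, 345.1, 115.1]
ee_rot: [-0.0, 0.453, 0.891, -0.001]
force: [0.8, 0.5, 0.5]
grip_width: 0.412
t 40.6 tcp [404.9 345.1 115.1] phi 126.1
0.94 px [344. 180.] ctr [393.7 378.8] LxW [11.7 48.8] zmax 12.2 ang 126.5 | turn 0.4 dx,dy cm [-1.12  3.37] cap [167.  54.  51.]
```

View pics/w26.png

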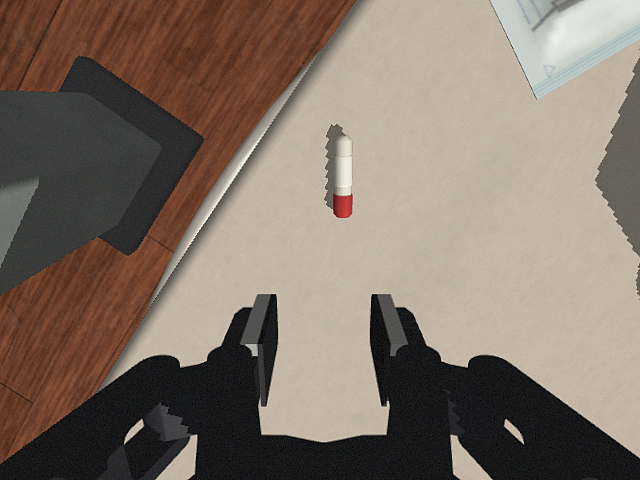

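```bash
python3 -m crank '{"dp":[[-0.6,1.7,-2],[-0.5,1.65,-3],[0,0,-3],[0,0,-2.3],[0,0,-0.8],[0,0,0]],"delta_rot":[[0,0,0.4],[0,0,0],[0,0,0],[0,0,0],[0,0,0],[0,0,0]],"claw":[150,150,150,150,150,150]}' 30; python3 -m crank '{"dp":[[0,0,0],[0,0,0],[0,0,0],[0,0,0],[0,0,0]],"delta_rot":[[0,0,0],[0,0,0],[0,0,0],[0,0,0],[0,0,0]],"claw":[255,255,255,255,255]}' 30
```

```text
time_s: 41.3
eef_pos: [394.6, 378.4, 3.8]
ee_rot: [-0.0, 0.451, 0.893, -0.001]
force: [0.1, 0.4, 0.1]
grip_width: 0.408
time_s: 41.8
eef_pos: [395.2, 378.8, 5.0]
ee_rot: [0.0, 0.45, 0.893, 0.0]
force: [-0.9, -1.1, 8.1]
grip_width: 0.109
```

```bash
python3 -m crank '{"dp":[[0,0,2],[0,0,3.5],[0,0,4],[0,0,4],[0,-1,4],[0,-2,3.5],[0,-4,1],[0,-4.5,0],[0,-4.5,0],[0,-4.5,0]],"delta_rot":[[0,0,0],[0,0,-4.5],[0,0,-4],[0,0,-4],[0,0,-4],[0,0,-4],[0,0,-4],[0,0,-4],[0,0,-4],[0,0,-4]],"claw":[255,255,255,255,255,255,255,255,255,255]}' 30; python3 -m crank '{"dp":[[0,-4.5,0],[0,-4.5,0],[0,-4.5,0],[0,-4.5,0],[0,-4.5,0],[0,-4.5,0],[0,-4.5,0],[0,-4.5,0],[0,-2,0],[0,0,0]],"delta_rot":[[0,0,0],[0,0,0],[0,0,0],[0,0,0],[0,0,0],[0,0,0],[0,0,0],[0,0,0],[0,0,0],[0,0,0]],"claw":[255,255,255,255,255,255,255,255,255,255]}' 30
```

```text
time_s: 42.8
eef_pos: [393.9, 171.8, 224.1]
ee_rot: [-0.0, 0.708, 0.706, 0.0]
force: [1.0, -0.2, 0.8]
grip_width: 0.109
time_s: 43.8
eef_pos: [394.0, -208.7, 223.7]
ee_rot: [-0.0, 0.709, 0.706, -0.001]
force: [-0.2, 0.2, -0.5]
grip_width: 0.108
```

```bash
python3 -m crank '{"dp":[[2.5,-1.5,0],[2.5,-1.5,0],[2.5,-1.5,0],[1.6,-0.6,-1],[0,0,-2],[0,0,-2],[0,0,-0.9],[0,0,0],[0,0,0]],"delta_rot":[[0,0,0],[0,0,0],[0,0,0],[0,0,0],[0,0,0],[0,0,0],[0,0,0],[0,0,0],[0,0,0]],"claw":[255,255,255,255,255,255,255,255,255]}' 30; python3 -m crank '{"dp":[[0,0,0],[0,0,0],[0,0,0],[0,0,0]],"delta_rot":[[0,0,0],[0,0,0],[0,0,0],[0,0,0]],"claw":[210,200,195,195]}' 30; python3 -m crank '{"dp":[[0,0,2],[0,0,3],[0,-2,3],[0,-3,3],[0,-2.5,0],[0,0,0],[0,0,0]],"delta_rot":[[0,0,0],[0,0,0],[0,0,0],[0,0,0],[0,0,0],[0,0,0],[0,0,0]],"claw":[195,195,195,195,195,195,195]}' 30;python3 look.py w27; python3 - <<'E'
from h import *
for c in ['side','scene']:
    save(c,c+'27')
    for r in masks_of(c,'vial_a'): print(c,round(r['p'],2),np.round(r['centre']),r['region'].sum(),at_z(c,r['centre'],6).round())
E
```

```text
time_s: 44.7
eef_pos: [485.7, -257.4, 165.4]
ee_rot: [0.0, 0.707, 0.707, -0.001]
force: [0.0, -1.1, -0.6]
grip_width: 0.106
time_s: 45.1
eef_pos: [485.4, -257.7, 164.5]
ee_rot: [-0.0, 0.707, 0.707, -0.001]
force: [-0.2, -0.3, -0.5]
grip_width: 0.238
time_s: 45.8
eef_pos: [485.1, -332.4, 273.7]
ee_rot: [-0.001, 0.708, 0.707, -0.0]
force: [-0.3, 0.2, -0.2]
grip_width: 0.233
[ 485.11143042 -332.43787275  273.67189203] 0.23337185635657384
3063 [  0 330  94 163 339 597 255 299 109   0 477 400]
scene 0.62 [364. 268.] 1859 [648. -83.   6.]
```

View pics/w27c.png

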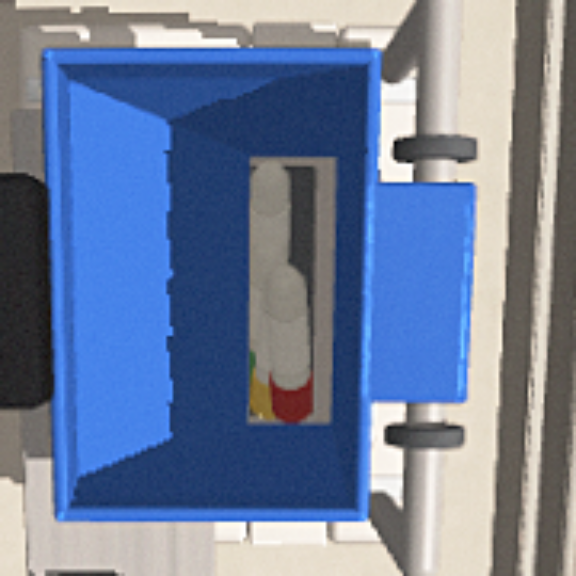

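View pics/side27.png

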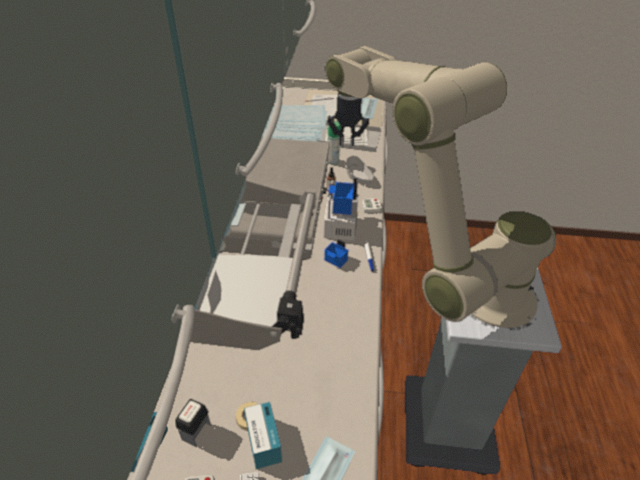

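View pics/scene27.png

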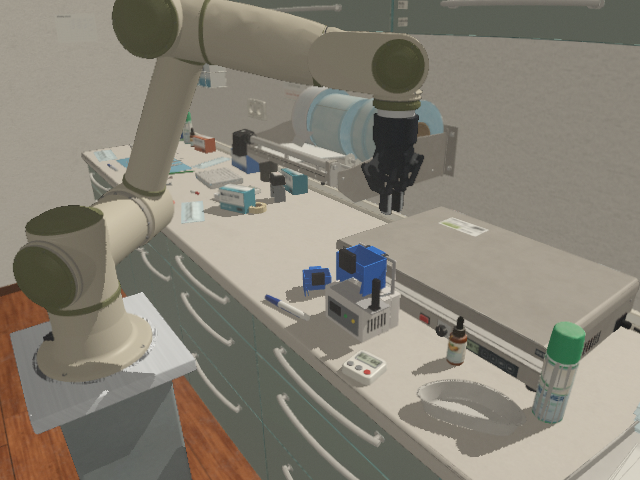

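```bash
python3 - <<'E'
from h import *
im=cv2.imread('pics/scene27.png'); cv2.imwrite('pics/scene27c.png',cv2.resize(im[120:280,80:340],None,fx=3,fy=3))
im=cv2.imread('pics/side27.png'); cv2.imwrite('pics/side27c.png',cv2.resize(im[290:480,130:390],None,fx=3,fy=3))
s=sense(); im,d=capture('wrist'); W=cloud('wrist',d,s); C=im.astype(int)
k=(W[...,0]>485)&(W[...,0]<515)&(abs(W[...,1]+258)<42)&(W[...,2]<95)
red=k&(C[...,0]>1.7*C[...,1])&(C[...,0]>70); yel=k&(C[...,0]>1.6*C[...,2])&(C[...,1]>0.65*C[...,0])
wh=k&(C.max(2)-C.min(2)<35)&(C.mean(2)>110)
for n,m in [('red',red),('yel',yel)]: print(n,m.sum(),np.percentile(W[m],[2,50,98],axis=0).round(1).tolist())
for y in range(-294,-222,6):
    m=k&(abs(W[...,1]-y)<3); 
    if m.sum(): print(y,m.sum(),'zmax',np.percentile(W[...,2][m],[50,97]).round(1),'x at top',np.median(W[...,0][m&(W[...,2]>np.percentile(W[...,2][m],90))]).round(1))
E
```

```text
red 132 [[498.0, -292.9, 39.0], [503.5, -287.8, 43.9], [508.8, -282.1, 47.2]]
yel 72 [[492.6, -293.5, 14.4], [494.9, -288.3, 29.6], [499.2, -281.3, 33.7]]
-294 76 zmax [27.5 51.4] x at top 505.7
-288 172 zmax [43.2 94.4] x at top 511.3
-282 186 zmax [46.4 75.9] x at top 511.4
-276 173 zmax [51.7 76.7] x at top 511.4
-270 193 zmax [56.7 78.2] x at top 511.4
-264 189 zmax [60.4 77.4] x at top 511.5
-258 207 zmax [64.4 77.2] x at top 500.9
-252 184 zmax [44.5 76.6] x at top 501.8
-246 178 zmax [36.5 72.5] x at top 511.7
-240 193 zmax [37.8 76.7] x at top 511.7
-234 198 zmax [42.3 76.5] x at top 511.1
-228 163 zmax [43.6 76. ] x at top 511.0
```

View pics/scene27c.png

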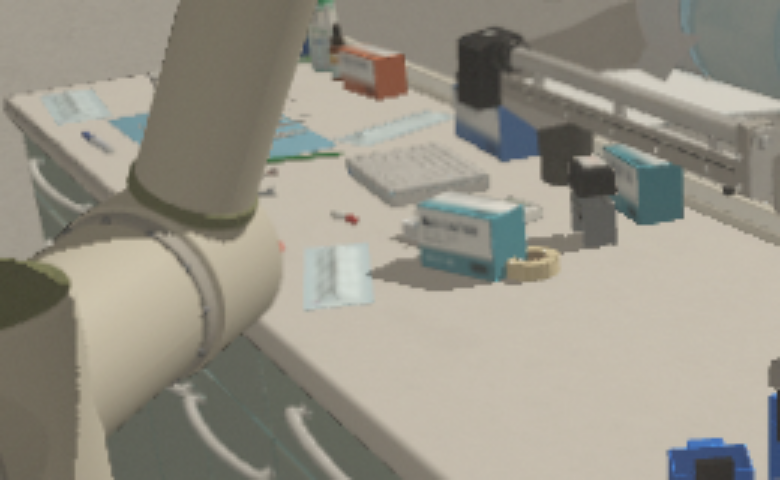

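View pics/side27c.png

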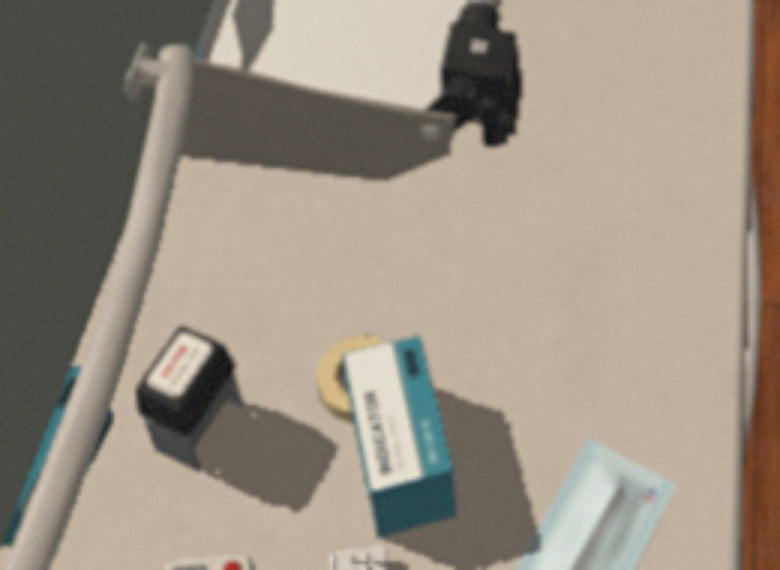

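```bash
python3 - <<'E'
from h import *
print(at_z('scene',[195,192],6),at_z('scene',[169,178],6),at_z('scene',[190,212],0),at_z('side',[330,462],0))
d=np.load('pics/scene27.npy'); 
for p in [(195,192),(169,178)]: print(at_d('scene',p,d[p[1],p[0]]))
im=cv2.imread('pics/scene27.png'); cv2.imwrite('pics/scene27d.png',cv2.resize(im[160:220,150:230],None,fx=8,fy=8,interpolation=2))
s=sense(); im,d=capture('wrist'); W=cloud('wrist',d,s); C=im.astype(int)
for r in boxes_of('scene','vial_c'): print(r)
k=(W[...,0]>489)&(W[...,0]<509)&(abs(W[...,1]+258)<42)&(W[...,2]<95)&(C.mean(2)>105)&(C.max(2)-C.min(2)<35)
for y in range(-276,-240,4):
    m=k&(abs(W[...,1]-y)<2); 
    if m.sum()>3: print(y,m.sum(),np.percentile(W[m],[5,50,95],axis=0).round(1).tolist())
E
```

```text
[549.08859334 768.51032573   6.        ] [ 536.48498076 1011.10838846    6.        ] [455.79499294 594.50405748   0.        ] [446.29288822 547.22397852   0.        ]
[546.41252011 761.55524106   8.41387416]
[530.74158262 993.678495    11.28400273]
-276 78 [[493.9, -277.6, 34.5], [500.1, -275.8, 52.3], [507.0, -274.0, 55.6]]
-272 81 [[492.9, -273.9, 27.2], [499.1, -272.1, 55.2], [506.0, -270.4, 58.0]]
-268 94 [[491.2, -269.9, 30.2], [499.0, -268.1, 58.2], [506.0, -266.4, 76.7]]
-264 90 [[491.9, -265.7, 33.6], [499.2, -264.0, 61.5], [506.0, -262.4, 71.6]]
-260 86 [[492.6, -261.6, 36.7], [498.6, -260.0, 64.9], [505.0, -258.4, 68.3]]
-256 83 [[492.7, -257.7, 38.6], [498.5, -256.1, 65.7], [504.3, -254.4, 67.8]]
-252 63 [[492.6, -253.7, 42.3], [497.5, -252.1, 45.2], [501.8, -250.2, 65.7]]
-248 55 [[492.7, -249.4, 32.4], [496.7, -247.7, 44.0], [502.0, -246.0, 46.7]]
-244 53 [[492.7, -245.7, 32.0], [497.6, -244.0, 35.7], [502.3, -242.4, 42.6]]
```

View pics/scene27d.png

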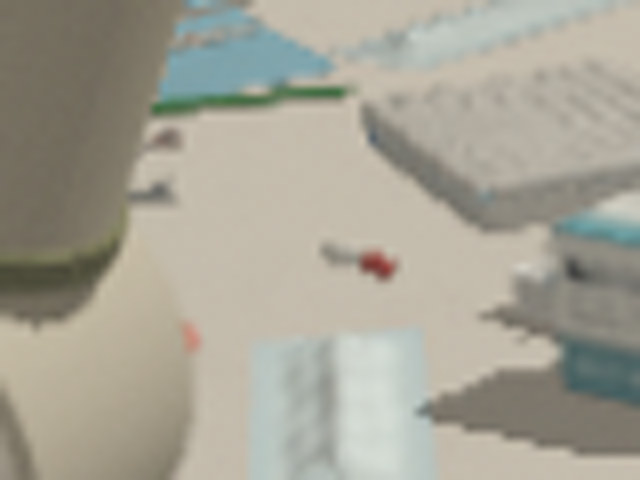

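All four vials are in the well, with the highest tip at about 70 mm, below the mouth. The red-tipped thing at (195,192) in the scene picture lies at (549,768), out of reach, and red is already in, so it isn't a vial of this job. Now I'll close the shutter.

```bash
python3 -m crank '{"dp":[[-1.7,-0.3,-2],[-1.7,-0.3,-3],[0,0,-1.5],[0,0,0],[0,0,0]],"delta_rot":[[0,0,0],[0,0,0],[0,0,0],[0,0,0],[0,0,0]],"claw":[130,130,130,130,130]}' 40; python3 - <<'E'
from h import *
s=sense();print(s['eef_pos'],s['grip_width']);im,d=save('wrist','w28')
W=cloud('wrist',d,s);m=(W[...,2]>143)&(W[...,2]<154)&(W[...,1]<-318)&(W[...,1]>-360)&(abs(W[...,0]-455)<40)&(im.mean(2)<70)
print(m.sum(),np.percentile(W[m],[3,50,97],axis=0).round(1))
E
```

```text
time_s: 46.7
eef_pos: [451.7, -338.7, 210.1]
ee_rot: [-0.0, 0.707, 0.707, -0.001]
force: [0.6, -0.0, 0.8]
grip_width: 0.488
[ 451.68107103 -338.73275302  210.06807181] 0.4880774559498586
586 [[ 445.7 -343.6  144.2]
 [ 451.  -336.8  149.5]
 [ 456.4 -331.5  150.9]]
```

View pics/w28.png

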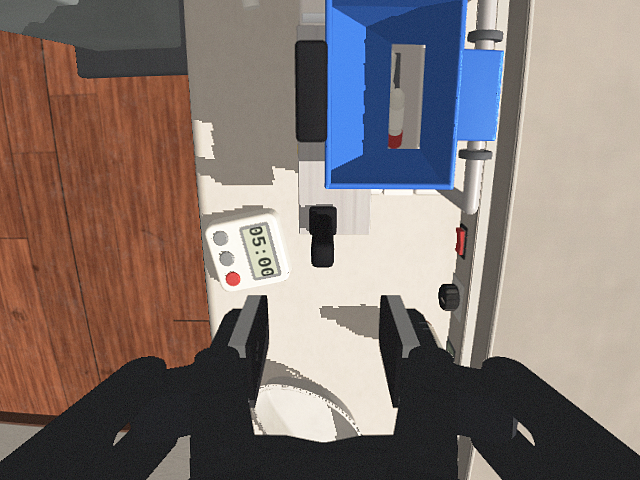

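Handle at (322,240), x = 451, between the fingers. I'll descend, grip and push.

```bash
python3 -m crank '{"dp":[[-0.05,0,-2],[0,0,-3],[0,0,-2.5],[0,0,-1.3],[0,0,0]],"delta_rot":[[0,0,0],[0,0,0],[0,0,0],[0,0,0],[0,0,0]],"claw":[130,130,130,130,130]}' 40; python3 -m crank '{"dp":[[0,0,0],[0,0,0],[0,0,0],[0,0,0],[0,0,0],[0,0,0]],"delta_rot":[[0,0,0],[0,0,0],[0,0,0],[0,0,0],[0,0,0],[0,0,0]],"claw":[255,255,255,255,255,255]}' 40; python3 -m crank '{"dp":[[0.5,0,0],[0.6,0,0],[0.6,0,0],[0.6,0,0],[0.4,0,0],[0,0,0]],"delta_rot":[[0,0,0],[0,0,0],[0,0,0],[0,0,0],[0,0,0],[0,0,0]],"claw":[255,255,255,255,255,255]}' 40; python3 -m crank '{"dp":[[0.2,0,0],[0,0,0],[0,0,0]],"delta_rot":[[0,0,0],[0,0,0],[0,0,0]],"claw":[255,255,255]}' 40
```

```text
time_s: 47.25
eef_pos: [450.8, -338.4, 120.7]
ee_rot: [-0.001, 0.707, 0.707, -0.001]
force: [-0.1, -0.1, 0.1]
grip_width: 0.491
time_s: 47.85
eef_pos: [451.4, -339.3, 122.9]
ee_rot: [0.001, 0.707, 0.707, -0.001]
force: [-0.6, 0.2, 6.7]
grip_width: 0.129
time_s: 48.45
eef_pos: [478.8, -339.3, 122.9]
ee_rot: [0.001, 0.707, 0.707, -0.001]
force: [2.3, -0.6, 5.1]
grip_width: 0.131
time_s: 48.75
eef_pos: [480.4, -339.3, 122.9]
ee_rot: [0.001, 0.707, 0.707, -0.001]
force: [0.4, -0.2, 5.6]
grip_width: 0.136
```

```bash
python3 -m crank '{"dp":[[0.15,0,0],[0,0,0],[0,0,0]],"delta_rot":[[0,0,0],[0,0,0],[0,0,0]],"claw":[255,255,255]}' 40;  python3 -m crank '{"dp":[[0.15,0,0],[0,0,0],[0,0,0]],"delta_rot":[[0,0,0],[0,0,0],[0,0,0]],"claw":[255,255,255]}' 40
```

```text
time_s: 49.05
eef_pos: [480.9, -339.3, 122.9]
ee_rot: [-0.0, 0.707, 0.707, -0.001]
force: [-6.3, 0.2, 8.7]
grip_width: 0.133
time_s: 49.35
eef_pos: [481.1, -339.4, 122.8]
ee_rot: [-0.002, 0.707, 0.707, -0.002]
force: [-15.4, 0.5, 12.1]
grip_width: 0.133
```

```bash
python3 -m crank '{"dp":[[-0.15,0,0],[0,0,0],[0,0,0],[0,0,0],[0,0,2],[0,0,4],[0,0,4],[-1,-1,4],[-3,-3,3],[-3,-3,0]],"delta_rot":[[0,0,0],[0,0,0],[0,0,0],[0,0,0],[0,0,0],[0,0,0],[0,0,0],[0,0,0],[0,0,0],[0,0,0]],"claw":[255,180,130,130,130,130,130,130,130,130]}' 40; python3 - <<'E'
from h import *
s=sense();print(s['eef_pos'],s['force']);im,d=save('wrist','w29')
W=cloud('wrist',d,s);m=(W[...,2]>143)&(W[...,2]<154)&(W[...,1]<-318)&(W[...,1]>-360)&(abs(W[...,0]-475)<40)&(im.mean(2)<70)
print(m.sum(),np.percentile(W[m],[3,50,97],axis=0).round(1))
P=W.reshape(-1,3);C=im.reshape(-1,3).astype(int);blue=(C[:,2]>1.6*C[:,0])&(C[:,2]>60)
Q=P[blue&(P[:,2]>157)&(P[:,2]<164)&(P[:,1]<-205)&(P[:,1]>-310)&(P[:,0]>445)]
print('rim',len(Q),Q.min(0),Q.max(0)); A=np.c_[Q[:,:2]-[490,-258],np.ones(len(Q))]; print(np.linalg.lstsq(A,Q[:,2],rcond=None)[0])
save('scene','scene29');im,_=save('side','side29')
E
```

```text
time_s: 50.35
eef_pos: [412.7, -408.6, 294.6]
ee_rot: [0.003, 0.707, 0.708, -0.001]
force: [0.3, -1.3, 0.1]
grip_width: 0.489
[ 412.72854211 -408.63384414  294.60727968] [ 0.30881895 -1.31522298  0.13952846]
345 [[ 475.1 -344.8  145.3]
 [ 479.7 -338.5  149.6]
 [ 485.6 -332.6  151.2]]
rim 1477 [ 451.56859867 -301.82497542  157.01973733] [ 530.92810736 -268.22078599  162.1872472 ]
[2.05265208e-03 4.85973560e-03 1.59776877e+02]
```

View pics/w29.png

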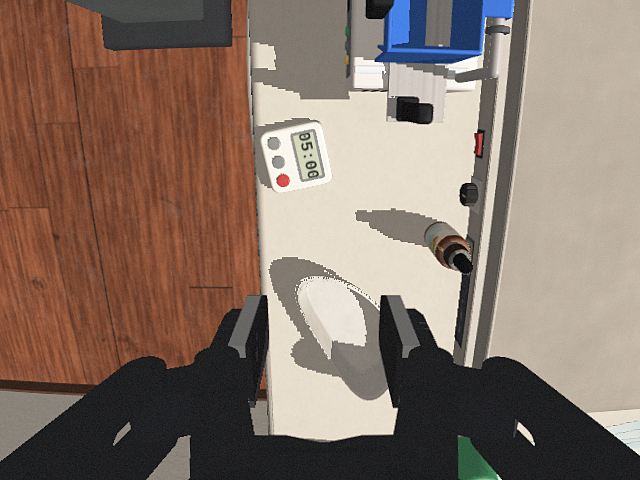

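View pics/scene29.png

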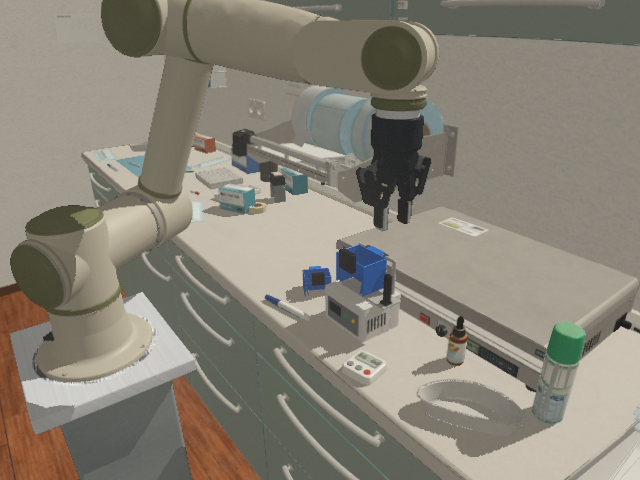

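View pics/side29.png

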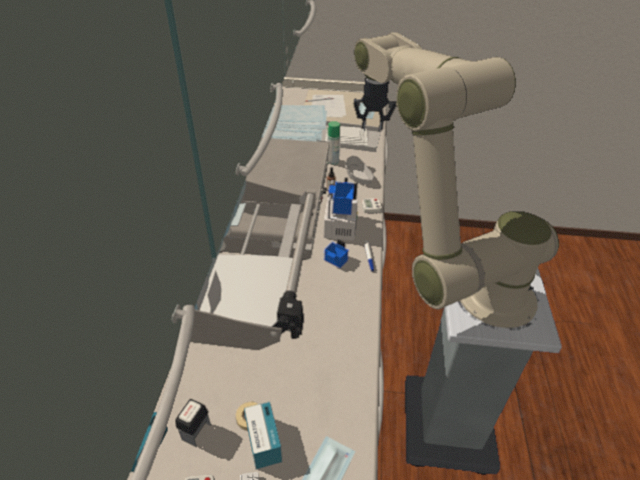

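The pictures show the hopper hung level and the slot covered by steel, with the handle back at x ≈ 480 mm. To be sure it didn't creep back on release, I'll give it a final nudge with closed fingers.

```bash
python3 -m crank '{"dp":[[1,2,0],[1.2,2.5,0],[1,2.4,-2],[0,0,-4],[0,0,-4],[0,0,-4],[0,0,-2.5],[0,0,0],[0,0,0]],"delta_rot":[[0,0,0],[0,0,0],[0,0,0],[0,0,0],[0,0,0],[0,0,0],[0,0,0],[0,0,0],[0,0,0]],"claw":[255,255,255,255,255,255,255,255,255]}' 40; python3 - <<'E'
from h import *
print(sense()['eef_pos']); save('wrist','w30')
E
```

```text
time_s: 51.4
eef_pos: [445.1, -338.2, 125.9]
ee_rot: [-0.0, 0.707, 0.707, -0.001]
force: [0.2, 0.5, -0.0]
grip_width: -0.005
[ 445.1172561  -338.22962795  125.90930647]
```

View pics/w30.png

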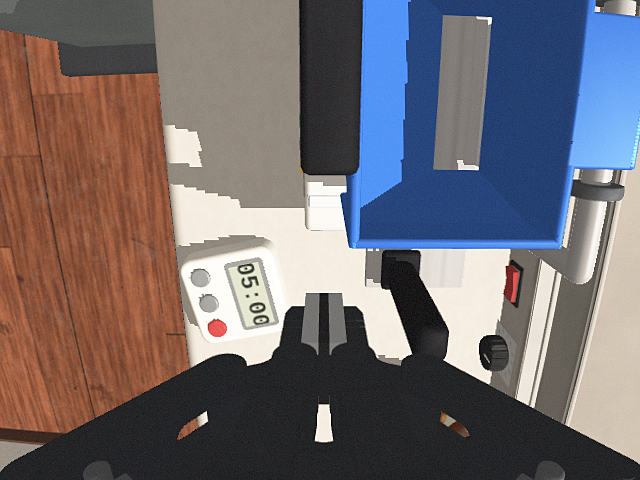

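```bash
python3 -m crank '{"dp":[[0.4,0,0],[0.4,0,0],[0.3,0,0],[0,0,0]],"delta_rot":[[0,0,0],[0,0,0],[0,0,0],[0,0,0]],"claw":[255,255,255,255]}' 40; python3 -m crank '{"dp":[[0.2,0,0],[0,0,0]],"delta_rot":[[0,0,0],[0,0,0]],"claw":[255,255]}' 40; python3 -m crank '{"dp":[[0.2,0,0],[0,0,0]],"delta_rot":[[0,0,0],[0,0,0]],"claw":[255,255]}' 40
```

```text
time_s: 51.85
eef_pos: [455.9, -338.5, 125.5]
ee_rot: [-0.0, 0.707, 0.707, -0.001]
force: [-0.0, -0.2, -0.3]
grip_width: -0.002
time_s: 52.05
eef_pos: [457.6, -338.5, 125.2]
ee_rot: [-0.001, 0.707, 0.707, -0.001]
force: [0.4, 0.0, -0.4]
grip_width: -0.007
time_s: 52.25
eef_pos: [459.6, -338.5, 125.2]
ee_rot: [-0.001, 0.707, 0.707, -0.001]
force: [-0.3, 0.4, 0.5]
grip_width: 0.003
```

```bash
for i in 1 2; do :; done; python3 -m crank '{"dp":[[0.2,0,0],[0,0,0]],"delta_rot":[[0,0,0],[0,0,0]],"claw":[255,255]}' 40; python3 -m crank '{"dp":[[0.2,0,0],[0,0,0]],"delta_rot":[[0,0,0],[0,0,0]],"claw":[255,255]}' 40;  python3 -m crank '{"dp":[[0.15,0,0],[0,0,0]],"delta_rot":[[0,0,0],[0,0,0]],"claw":[255,255]}' 40
```

```text
time_s: 52.45
eef_pos: [461.1, -338.5, 125.1]
ee_rot: [-0.001, 0.707, 0.707, -0.001]
force: [-3.6, -0.3, 0.8]
grip_width: 0.001
time_s: 52.65
eef_pos: [461.4, -338.6, 125.1]
ee_rot: [-0.003, 0.707, 0.707, -0.002]
force: [-15.1, 0.7, 6.6]
grip_width: -0.002
time_s: 52.85
eef_pos: [461.6, -338.6, 125.1]
ee_rot: [-0.004, 0.707, 0.707, -0.003]
force: [-23.8, 0.7, 9.2]
grip_width: -0.001
```

```bash
python3 -m crank '{"dp":[[-0.8,0,0],[-1,0,0],[-0.5,0,2],[0,0,4],[0,0,4],[-1,-1,4],[-3,-3,3],[-2,-2,0],[0,0,0],[0,0,0]],"delta_rot":[[0,0,0],[0,0,0],[0,0,0],[0,0,0],[0,0,0],[0,0,0],[0,0,0],[0,0,0],[0,0,0],[0,0,0]],"claw":[255,255,255,255,255,255,255,255,255,255]}' 40; python3 - <<'E'
from h import *
s=sense();print(s['eef_pos'],s['force']);im,d=save('wrist','w31')
cv2.imwrite('pics/w31c.png',cv2.resize(im[0:200,280:560],None,fx=2.5,fy=2.5)[:,:,::-1])
im,_=save('scene','scene31'); cv2.imwrite('pics/scene31c.png',cv2.resize(im[220:400,240:500],None,fx=3,fy=3)[:,:,::-1])
E
```

```text
time_s: 53.85
eef_pos: [382.9, -397.3, 293.7]
ee_rot: [-0.001, 0.708, 0.707, -0.0]
force: [0.7, 0.3, 0.3]
grip_width: -0.001
[ 382.88693303 -397.27887111  293.66829518] [0.73075469 0.33052161 0.33749658]
```

View pics/w31c.png

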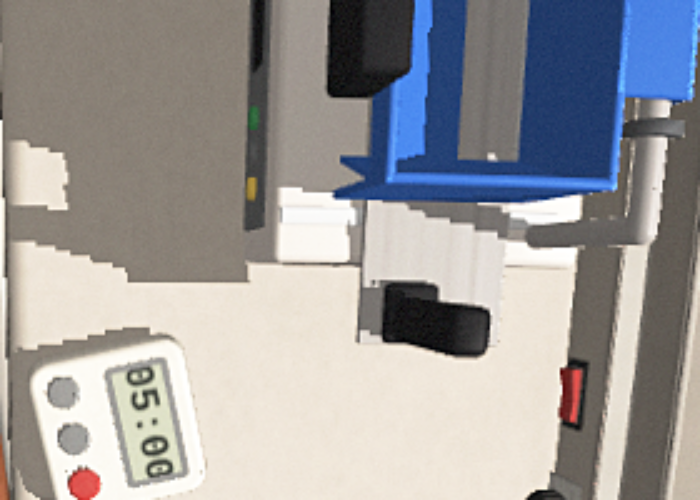

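View pics/scene31c.png

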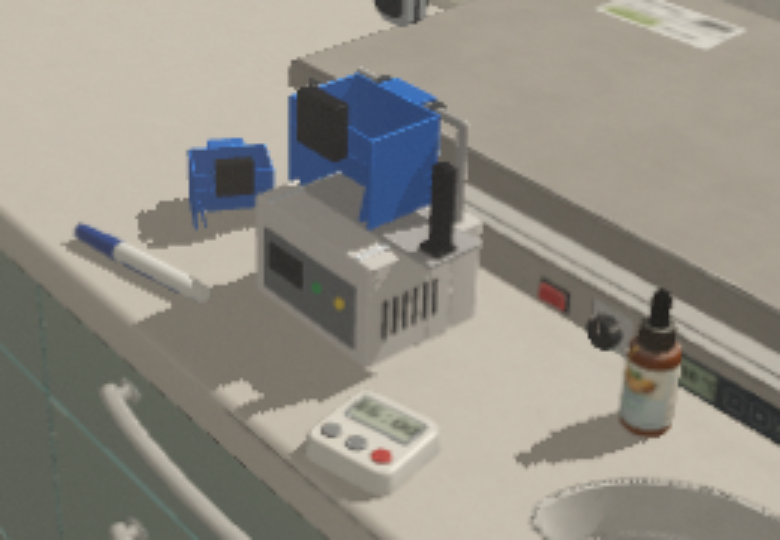

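The hopper hangs upright, the slot shows steel beneath it, and the timer, marker, bottle and small hopper are where they were. I'm handing in.

```bash
python3 - <<'E'
from rig import *
print(finish_job())
E
```

```text
the job is handed in; nothing more can be done
None
```

The job is done and handed in at about 54 s. I hung the larger blue hopper on the incubator's rail, then drew the shutter open to its stop. I dropped the blue, green, yellow and red vials through the hopper and pushed the shutter shut.

- **Hopper:** it hangs with its lip between the collars, and its rim was level to about 0.3°.
- **Shutter:** the open and shut stops were about 30 mm apart. The depth picture taken after I released the handle put it roughly 1 mm short of shut. I pushed it again with closed fingers and met a hard stop at once (15–24 N).
- **Vials:** all four were seen in the well before closing. Red lies tilted on the others, but its highest tip was about 70 mm up, under the 80 mm opening. I found no fifth vial. A red-tipped object at the far left was out of reach, and I left it because the red vial was already in the well.
- **Other things:** the timer, marker, bottle and small hopper look unmoved in the last pictures, and the robot was clear of everything.

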